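# Close the press mould and open its air

## Task

Take the wooden lid off the sloping rack by its handle bar and close the tile mould with it: lower it level over the two dowels without dropping or forcing it, and keep hold of it until it lies fully home, flat on the mould. Then let go and turn the middle knob of the air console clockwise as far as it goes, without touching the knobs on either side of it. Leave everything else on the bench where it is.

Things in the scene. Friction and masses are not known exactly. Their poses are not given: they have to be found in the camera images.
- lid: Loose plywood lid 110 (x) x 190 (y) x 18 mm, about 0.4 kg. Origin: centre of underside; z out of the handle side. Two 14 mm through holes at y = +-72 mm, x = 0. In the middle stands a wooden handle bar 84 long (x), 24 wide (y), from 18 to 62 mm above the underside. Starts leaning on the rack, handle up, z 30 degrees off vertical, low x edge on the ledge. Fits the mould either way round.
- lid_grip (a point): Point in the middle of the lid's handle bar, 48 mm above the lid's underside (14 mm below the bar's top); axes as the lid's.
- rack: Fixed wooden rack, 250 wide (y), 140 mm deep. Origin: centre of underside. Its face slopes 30 degrees from level, rising from -x (the robot's side) to +x, with a ledge 12 mm high along the low edge; the face's centre is 62 mm above the bench. Stands left or right of the mould.
- press: Fixed tile mould: grey block, level aluminium rim 110 (x) x 190 (y) mm, its top 60 mm above the bench, foot 130 x 200. Origin: centre of underside. Two upright steel dowels, 12 mm in diameter, tips 26 mm above the rim with a 1.5 mm chamfer, stand at y = +-72 mm on a bar clamped in slots along x: both share one x, anywhere from -13 to +13 mm, not measured: look or feel for it.
- press_top (a point): Centre of the mould at the height of the rim; axes as the mould's. The lid is home when its underside lies on the rim at this height with both dowels through its holes, its y axis along this y axis, either way; its x then follows the dowels (up to 13 mm off centre). The dowels then stand 8 mm above its plate.
- console: Fixed air console, 260 wide (y), 170 deep, up to 140 mm high without knobs. Origin: centre of underside. Its panel slopes 30 degrees from level, facing up and towards -x (the robot's side). Three alike black knobs stand square to the panel in a row along y, 70 mm apart, below three low gauges. Stands left or right of the mould.
- knob_mid (a joint): Turning angle (rad) of the middle knob, at the console's y = 0; grows clockwise as seen facing the panel, from 0 to a stop at 1.2; starts between 0 and 0.2; turns stiffly (about 0.08 N m) and stays where it is left. At 0 its bar points up the panel's slope.
- knob_mid_grip (a point): Point on the middle knob's axis, 37 mm above the panel; z is the knob's axis, outwards, 30 degrees off vertical; x runs along its bar and turns with it. The bar is 42 long, 14 wide, 32 mm high, its top 7 mm above this point; it stands on a disc of 44 mm diameter whose face is 23 mm below this point.
- knob_left: The like knob at the console's y = +70 mm. Origin on its axis, 6 mm above the panel. Its bar may stand at any angle up to 1.2 rad. Not to be touched.
- knob_right: The like knob at the console's y = -70 mm. Origin on its axis, 6 mm above the panel. Its bar may stand at any angle up to 1.2 rad. Not to be touched.
- batten: Loose wooden batten, 50 x 150 x 16 mm, flat on the bench; origin at the centre of its underside. Bystander.
- brush: Brush, 150 mm long, lying; origin under its middle. Bystander.
- jar: Amber jar, 64 mm in diameter, 100 mm high; origin at the centre of its underside. Bystander.
- mug: Terracotta mug, 72 mm in diameter, 85 mm high; origin at the centre of its underside. Bystander.
- bowl: Terracotta bowl, 140 mm in diameter, 60 mm high; origin at the centre of its underside. Bystander.
- pot: Clay-coloured beaker, 90 mm in diameter, 105 mm high; origin at the centre of its underside. Bystander.
- spatula: Spatula, 240 mm long, lying; origin under its middle. Bystander.

How it is judged (in metres and radians):
On the way, in this order (a step that is already met when the one before it is completed fails the run):
1. the lid, still held, has been lowered level over both dowels to within 6 mm of the rim (z of lid in the frame of press_top below 0.006 m and x of lid in the frame of press_top between -0.016 and 0.016 m and y of lid in the frame of press_top between -0.004 and 0.004 m and angle between lid's own z axis and vertical below 0.03 rad and angle between the y axis of lid and the y axis of press, either way round below 0.04 rad and contact force between the fingers and lid above 1 N), for 0.05 s.
2. the lid lies home on the mould and has been let go (z of lid in the frame of press_top below 0.003 m and x of lid in the frame of press_top between -0.016 and 0.016 m and y of lid in the frame of press_top between -0.004 and 0.004 m and angle between lid's own z axis and vertical below 0.03 rad and angle between the y axis of lid and the y axis of press, either way round below 0.04 rad and contact force between the fingers and lid below 0.1 N), for 0.3 s.
3. the middle knob is turned clockwise to its stop (value of joint knob_mid above 1.1 rad), for 0.2 s.
At the end, for the whole second after the job is handed in: The lid lies released and still on the mould, within 3 mm of the rim's height, 16 mm (mould's x) and 4 mm (y) of centre, 0.03 rad of level and 0.04 rad of the mould's direction; the middle knob reads above 1.1 rad; every bystander is within 30 mm of its start (all of step 2 and value of joint knob_mid above 1.1 rad and linear speed of lid below 0.01 m/s and distance of each of batten, brush, jar, mug, bowl, pot, spatula from where it was at the start of the episode below 0.03 m); the robot touches nothing.
It fails at once if a knob beside the middle one is touched (over 1 N) (contact force between any of knob_left, knob_right and anything else above 1 N).
It fails at once if the lid is dropped or forced onto the mould (over 60 N between them) (contact force between lid and press above 60 N).
It fails at once if a bystander is moved more than 30 mm (distance of any of batten, brush, jar, mug, bowl, pot, spatula from where it was at the start of the episode above 0.03 m).
It also fails if it takes over 72 s, if anything falls off the work surface, if the arm or the gripper's body presses on something with over 40 N, if the wrist force passes 120 N, or if a joint passes its speed limit or range.

## Robot

A 7-joint arm with a two-finger parallel gripper is mounted at the origin on the work surface. World frame = base frame: x ahead of the robot, y to its left, z up, the work surface at z = 0. Lengths are in m, angles in degrees, forces in N, time in s.
With the tool pointing down it reaches from about 0.425 to 0.875 m from the base axis. Payload 4.7 kg.
Tool frame: the origin (TCP) lies at the very end of the fingers, on their centre line; the grasp point (between the pads) lies 19 mm behind it; x points along the fingers, z is the direction in which the jaws open and shut, and the axes are right-handed (so a half turn about x gives the same grasp; the last joint's range is limited). The gripper opens to 87 mm and grips with 3 to 60 N. Pads are 19 mm wide; open, the fingers measure 117 mm over their backs; the gripper's body (75 mm by 190 mm) begins 51 mm behind the grasp point.
Start: joints at [-74.307, 18.392, -4.016, 83.108, 1.295, 78.541, -3.26], TCP at [0.167, 0.628, 0.223] pointing down, gripper open.
Joint ranges: [-163.93, 163.93], [-17.29, 119.83], [-79.2, 71.16], [3.27, 140.29], [-89.18, 269.18], [5.43, 117.66], [-154.24, 154.24]. Speed limits (degrees/s): [147.25, 147.25, 180, 180, 180, 180, 180].

## Interface

Orientations are given as [roll, pitch, yaw] about the fixed x, y, z axes, in that order (R = Rz(yaw) Ry(pitch) Rx(roll)).
In Python, from cell import env gives the robot as it stands. The module is installed in compiled form; this text tells all that it offers.
- The arm moves only by the tool drive_tool, never from a script. Its argument "increments" is a list of rows, each a list of 2 entries, a list of its own where there are three numbers: the shift along the tool's x, y, z scaled (see below), then the turn, a rotation vector about the tool's x, y, z scaled (see below). In form: [[[dx, dy, dz], [wx, wy, wz]], ...]. A call has 1 to 10 rows; each row shifts and turns the commanded pose from where the row before left it, along the tool's axes as they then stand; what a row does not reach is not made up. The controller multiplies each number of a shift by 0.04 m and each number of a turn by 120 degrees. A row lasts 1/10 s, in which the tool goes at most 50 mm and 8.59 degrees, less where a joint would pass 70% of its speed; a pose out of reach is approached as far as the arm can. A call with a number of a shift or a turn outside -1 to 1 is refused whole. A call with a gripper value outside its range is refused whole. "hand" is the gripper's target within -1 to 1 (fully open at 1, half-way at 0, shut at -1), set as the call begins (left out, the last holds). The fingers move at their own pace and stop on an object; "squeeze" is the grip in N (left out, the last holds). Time passes only in rows, so rows that do not move let the fingers close. It gives the time, the measured TCP pose, the force and the opening at its end, in the units of the state.
- env.get_obs(): the state, without advancing time (a new reading comes with each control period).
- env.read_camera(name): name is "side" or "top" or "wrist"; returns a dict with "frame" (400x640x3 uint8, red, green, blue), "fx", "fy", "cx", "cy" (pixels), "distortion" ([k1, k2, p1, p2, k3] as OpenCV has them; the pictures are not rectified), "R" (3x3) and "t" (3): a world point X has camera coordinates R X + t. Camera axes: x right, y down, z forward; pixel columns grow to the right and rows downward; lengths in m; the calibration is good to about 2 mm. A picture is of the moment at which its call begins. There is no depth.
- env.sign_off(): hands the job in, once; it reports no verdict.
The state is a dict: "time_s": time; "qpos": joint angles; "joint_velocities": joint speeds; "effort": joint torques, N m; "tool_pos": TCP position; "tool_rot": TCP orientation; "force": force on the tool from outside, world axes, zero at the start; "wrist_torque": the same for the moment, N m; "grip_width": finger opening in m.
Only numpy, scipy, OpenCV 4.12 (cv2) and the standard library are available. Lean on these libraries where they do the work, as an engineer would, in place of code of your own. Each camera call takes 0.05 s, during which the arm holds its last target.

## Working session

There is one attempt and no reset: what is moved stays moved. The work goes in short steps, Python scripts to look and compute and a tool call to move; the robot and the scene stay as the last step left them, time stands still between calls to the robot, and variables do not carry over. Pictures are saved under pics/ and viewed, and the job is handed in when it is done.

Besides the shell and the picture viewer there is one more tool, called after ">>>" as a command line: name --argument value ..., lists and objects as JSON in quotes. drive_tool: Moves the arm, as the interface text tells. Shifts and turns lie within -1 to 1; 1 stands for 0.04 m of shift or 120 degrees of turn. Its arguments: {"type":"object","properties":{"increments":{"type":"array"},"hand":{"type":"number"},"squeeze":{"type":"number"}},"required":["increments"]}

```bash
mkdir -p pics; ls; cat > h.py <<'E'
import numpy as np, cv2
from cell import env
from scipy.spatial.transform import Rotation as Ro
def snap(name,fn):
    c=env.read_camera(name)
    cv2.imwrite('pics/'+fn+'.png',c['frame'][:,:,::-1])
    np.savez('pics/'+fn+'.npz',**{k:np.array(v) for k,v in c.items()})
    return c
def load(fn):
    return dict(np.load('pics/'+fn+'.npz'))
def K(c): return np.array([[c['fx'],0,c['cx']],[0,c['fy'],c['cy']],[0,0,1.]],float)
def ray(c,uv):
    p=cv2.undistortPoints(np.array(uv,float).reshape(-1,1,2),K(c),np.array(c['distortion'],float)).reshape(-1,2)
    d=np.c_[p,np.ones(len(p))]@c['R']
    o=-c['R'].T@c['t']
    return o,d
def onz(c,uv,z):
    o,d=ray(c,uv); s=(z-o[2])/d[:,2]; return o+s[:,None]*d
def onplane(c,uv,p0,n):
    o,d=ray(c,uv); s=((p0-o)@n)/(d@n); return o+s[:,None]*d
def proj(c,X):
    r,_=cv2.Rodrigues(np.array(c['R'])); p,_=cv2.projectPoints(np.array(X,float).reshape(-1,1,3),r,np.array(c['t'],float),K(c),np.array(c['distortion'],float)); return p.reshape(-1,2)
def tri(c1,uv1,c2,uv2):
    o1,d1=ray(c1,uv1);o2,d2=ray(c2,uv2);out=[]
    for a,b in zip(d1,d2):
        A=np.c_[a,-b]; s=np.linalg.lstsq(A,o2-o1,rcond=None)[0]
        p,q=o1+s[0]*a,o2+s[1]*b; out.append(np.r_[(p+q)/2,np.linalg.norm(p-q)])
    return np.array(out)
E
python3 - <<'E'
from h import *
for n in ['side','top','wrist']:
    c=snap(n,n+'0'); print(n,c['fx'],c['distortion'],-c['R'].T@c['t'])
print(env.get_obs())
E
```

```text
pics
side 415.1753566774055 [-0.06902405  0.          0.          0.          0.        ] [ 0.42724948 -0.83527702  0.80624191]
top 475.994973340879 [-0.09812541  0.          0.          0.          0.        ] [0.44464578 0.00564591 1.63639827]
wrist 288.89445997773686 [-0.01463283  0.          0.          0.          0.        ] [0.09947422 0.64601693 0.38306918]
{'time_s': 0.15, 'qpos': array([-74.30651778,  18.42909916,  -4.01508006,  83.15917926,
         1.29466554,  78.53888857,  -3.26008445]), 'joint_velocities': array([-0.03963476, -0.10960011, -0.00532543, -0.17145976, -0.01004685,
       -0.12281821,  0.03289493]), 'effort': array([-1.67358830e-04, -4.91799688e+01, -4.04710108e-01, -3.12876177e+01,
       -6.39644754e-02,  4.05968260e-02,  1.06867806e-04]), 'tool_pos': array([0.16692166, 0.62777913, 0.22171208]), 'tool_rot': array([-176.65657692,   89.91788669, -101.54123781]), 'force': array([0.49623254, 0.58622405, 0.3453331 ]), 'wrist_torque': array([ 0.02668673, -0.02095994,  0.00383785]), 'grip_width': 0.08743207686335973}
```

View pics/top0.png

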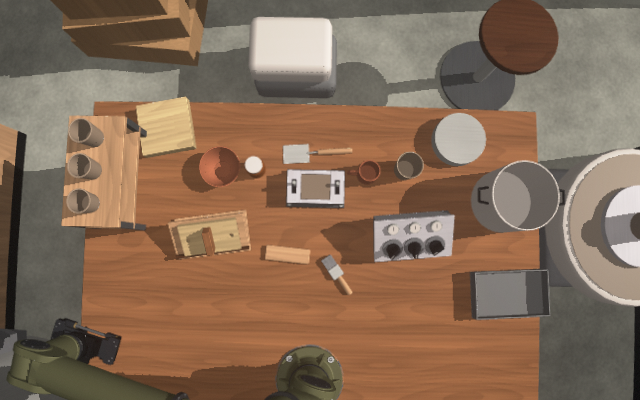

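View pics/side0.png

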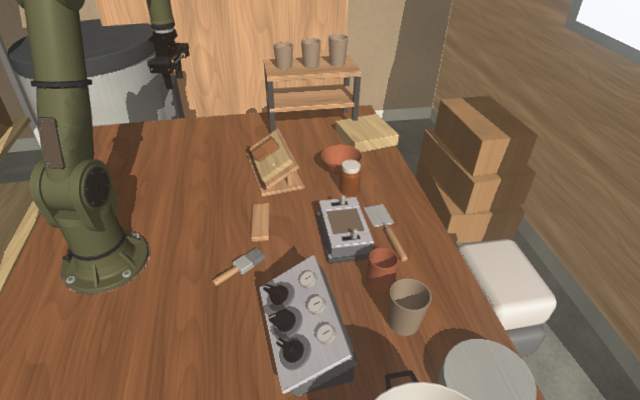

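View pics/wrist0.png

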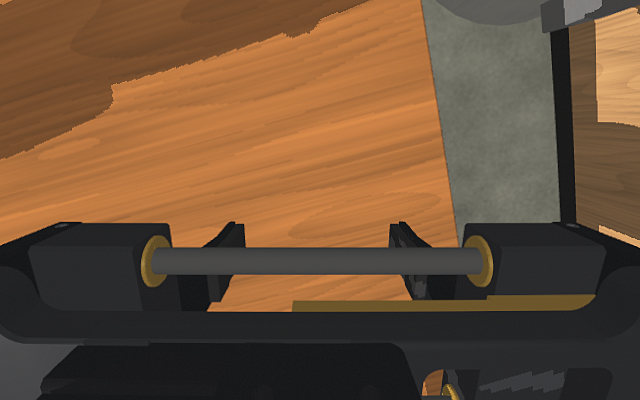

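The top view has world +x up and +y left. The rack with its lid is at about (210,235), the mould at (316,188), the console at (414,238), the batten at (288,255) and the brush at (337,275). Next I'll enlarge these areas.

```bash
python3 - <<'E'
import cv2
a=cv2.imread('pics/top0.png'); s=cv2.imread('pics/side0.png')
cv2.imwrite('pics/z1.png',cv2.resize(a[195:275,155:265],None,fx=7,fy=7,interpolation=cv2.INTER_CUBIC))
cv2.imwrite('pics/z2.png',cv2.resize(a[155:220,270:365],None,fx=8,fy=8,interpolation=cv2.INTER_CUBIC))
cv2.imwrite('pics/z3.png',cv2.resize(a[200:275,360:465],None,fx=7,fy=7,interpolation=cv2.INTER_CUBIC))
cv2.imwrite('pics/z4.png',cv2.resize(s[120:270,230:420],None,fx=4,fy=4,interpolation=cv2.INTER_CUBIC))
cv2.imwrite('pics/z5.png',cv2.resize(s[250:400,240:380],None,fx=4,fy=4,interpolation=cv2.INTER_CUBIC))
E
```

```text
(no output)
```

View pics/z1.png

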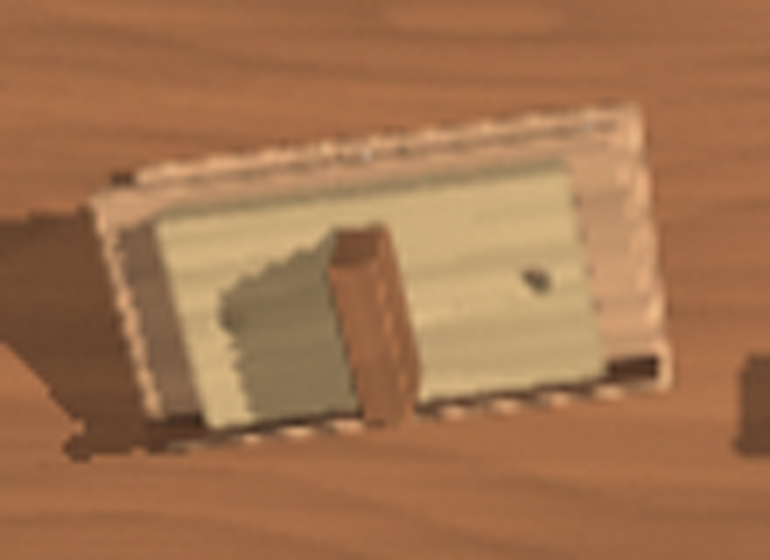

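View pics/z2.png

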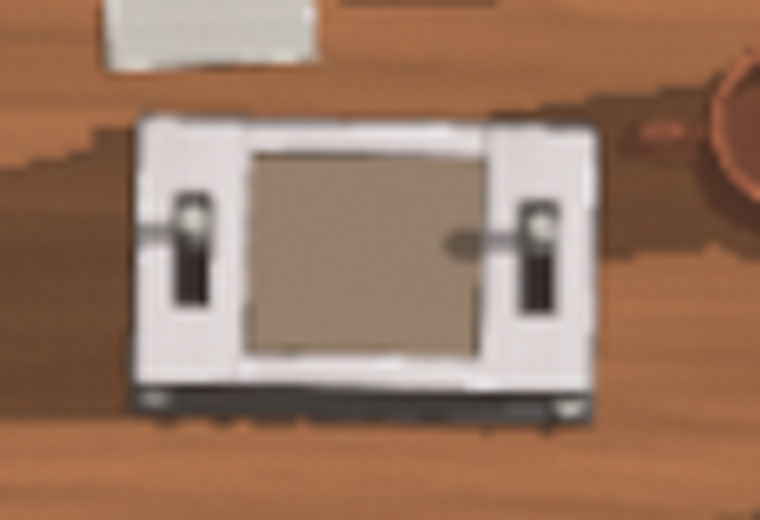

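View pics/z3.png

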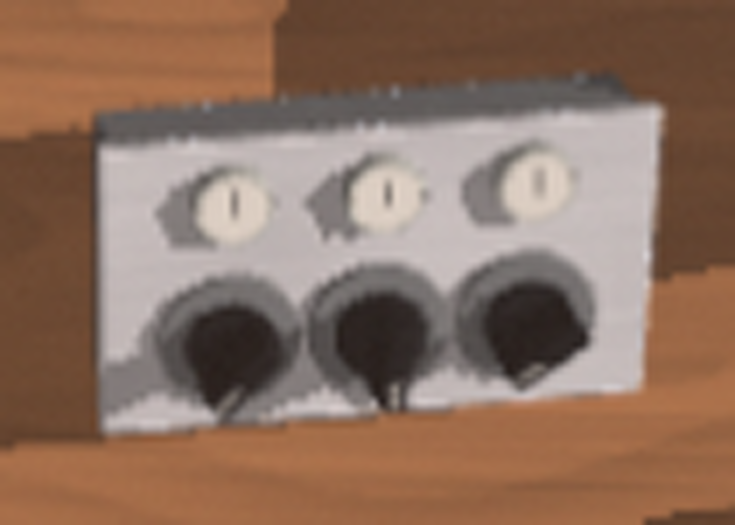

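View pics/z4.png

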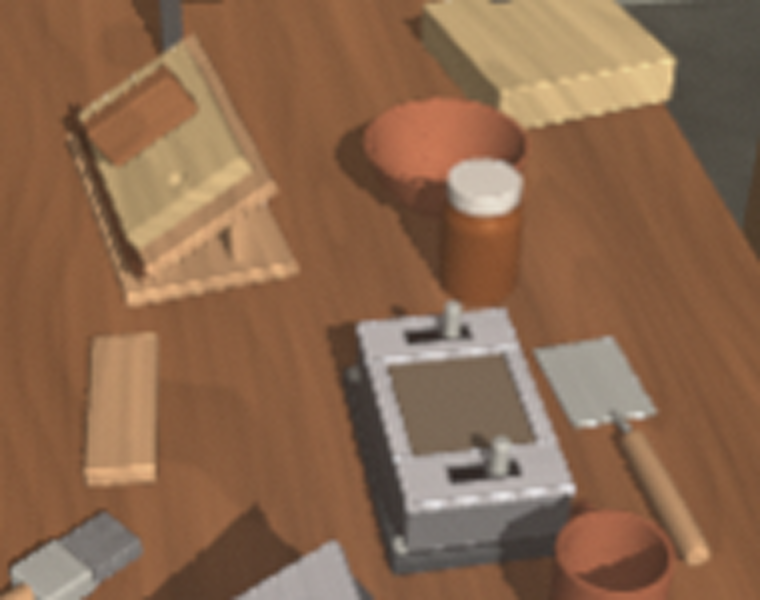

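View pics/z5.png

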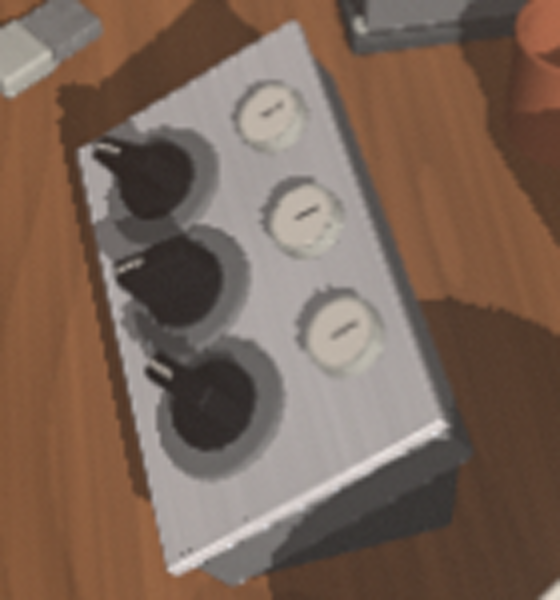

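```bash
python3 - <<'E'
from h import *
t=load('top0');s=load('side0')
def zt(x0,y0,f,pts): return [((x+.5)/f-.5+x0,(y+.5)/f-.5+y0) for x,y in pts]
rim=onz(t,zt(270,155,8,[(140,115),(597,125),(592,392),(135,383)]),.06); print('rim top',rim.round(4).tolist(),rim.mean(0))
for a,b in((0,1),(1,2),(2,3),(3,0)): print(np.linalg.norm(rim[a]-rim[b]))
d=onz(t,zt(270,155,8,[(193,215),(542,225)]),.086);print('dowels',d)
rs=onz(s,zt(230,120,4,[(360,325),(510,310),(574,490),(408,510)]),.06); print('rim side',rs.round(4).tolist(),rs.mean(0))
print('dowel side',onz(s,zt(230,120,4,[(453,306),(498,442)]),.086))
# lid: tri handle-side plate corners
tp=zt(155,195,7,[(160,215),(565,170),(603,378),(212,428)])
# side: far-top? lid corners top surface: (75,110)?(190,38)? right near (245,160),(140,245)
sp=zt(230,120,4,[(190,45),(245,165),(140,250),(75,115)])
print('lid',tri(t,tp,s,sp).round(4))
print('console top corners',tri(t,zt(360,200,7,[(100,145),(660,105),(642,388),(103,432)]),s,zt(240,250,4,[(295,25),(440,425),(175,572),(82,150)])).round(4))
print(tri(t,zt(360,200,7,[(235,205),(385,197),(537,187)]),s,zt(240,250,4,[(269,114),(305,216),(340,332)])).round(4))
E
```

```text
rim top [[0.7043, 0.0898, 0.06], [0.7045, -0.1016, 0.06], [0.5921, -0.1013, 0.06], [0.5916, 0.0888, 0.06]] [ 0.64811066 -0.00610318  0.06      ]
0.19138136402554753
0.11233469257518602
0.1901182880409609
0.11267692205422929
dowels [[ 0.65896128  0.06547898  0.086     ]
 [ 0.65810043 -0.07789391  0.086     ]]
rim side [[0.5958, 0.0863, 0.06], [0.7071, 0.0862, 0.06], [0.7027, -0.1037, 0.06], [0.5935, -0.1041, 0.06]] [ 0.64976924 -0.00883765  0.06      ]
dowel side [[ 0.65855631  0.0649406   0.086     ]
 [ 0.65665119 -0.07853383  0.086     ]]
lid [[0.5069 0.4387 0.1022 0.003 ]
 [0.5322 0.2513 0.0972 0.0025]
 [0.4407 0.2396 0.0343 0.0116]
 [0.4055 0.4237 0.0513 0.002 ]]
console top corners [[ 0.5332 -0.1937  0.1304  0.0024]
 [ 0.5571 -0.4511  0.1314  0.002 ]
 [ 0.4298 -0.4643  0.0599  0.0033]
 [ 0.4045 -0.2061  0.0611  0.0031]]
[[ 0.5082 -0.2557  0.13    0.0006]
 [ 0.5146 -0.3246  0.1296  0.0022]
 [ 0.5201 -0.3946  0.1301  0.0013]]
```

```bash
cat >> h.py <<'E'
def tool():
    o=env.get_obs(); return np.array(o['tool_pos']),Ro.from_euler('xyz',o['tool_rot'],degrees=True).as_matrix(),o
def rot_down(yaw,tilt_axis=None,ang=0):
    # tool x down, tool z (jaw axis) along (cos yaw, sin yaw,0)
    z=np.array([np.cos(yaw),np.sin(yaw),0]);x=np.array([0,0,-1.]);return np.c_[x,np.cross(z,x),z]
def go(p,R,p0=None,R0=None):
    """delta from current to target in tool units (shift/0.04, rotvec/120deg)"""
    if p0 is None: p0,R0,_=tool()
    rv=Ro.from_matrix(R0.T@R).as_rotvec(degrees=True)
    return (R0.T@(np.array(p)-p0)/0.04).round(3),(rv/120).round(4),rv.round(2)
E
python3 - <<'E'
from h import *
p,R,o=tool();print(R.round(3));c=load('wrist0')
cp=-c['R'].T@c['t'];print('cam in tool',R.T@(cp-p)); print((c['R']@R).round(3))
E
```

```text
[[-0.    -0.966  0.257]
 [-0.001  0.257  0.966]
 [-1.    -0.    -0.001]]
cam in tool [-1.61363203e-01  6.98555599e-02  6.94767820e-05]
[[-0.001  0.001  1.   ]
 [-0.258 -0.966  0.001]
 [ 0.966 -0.258  0.001]]
```

```bash
python3 - <<'E'
from h import *
p,R,o=tool()
Rt=rot_down(np.radians(89.5)); print(go(p,Rt))
print(go([.73,-.007,.28],Rt,p,Rt))
E
```

```text
(array([0., 0., 0.]), array([-0.1199, -0.0007, -0.    ]), array([-1.438e+01, -8.000e-02, -1.000e-02]))
(array([ -1.457, -14.215, -15.746]), array([0., 0., 0.]), array([0., 0., 0.]))
```

>>> drive_tool --increments '[[[-0.2,0,0],[-0.06,0,0]],[[-0.2,0,0],[-0.06,0,0]],[[-0.1,-0.5,-0.6],[0,0,0]],[[-0.1,-0.6,-0.7],[0,0,0]],[[-0.1,-0.65,-0.7],[0,0,0]],[[-0.1,-0.65,-0.7],[0,0,0]],[[-0.1,-0.65,-0.7],[0,0,0]],[[-0.1,-0.65,-0.7],[0,0,0]],[[-0.1,-0.65,-0.7],[0,0,0]],[[-0.1,-0.65,-0.7],[0,0,0]]]' --hand 1

```text
time_s: 1.15
tool_pos: [0.3659, 0.4051, 0.2706]
tool_rot: [124.0, 90.0, -146.5]
force: [1.0, 0.4, -0.1]
grip_width: 0.0873
```

>>> drive_tool --increments '[[[-0.1,-0.65,-0.7],[0,0,0]],[[-0.1,-0.65,-0.7],[0,0,0]],[[0,-0.65,-0.7],[0,0,0]],[[0,-0.65,-0.7],[0,0,0]],[[0,-0.65,-0.7],[0,0,0]],[[0,-0.65,-0.7],[0,0,0]],[[0,-0.65,-0.7],[0,0,0]],[[0,-0.65,-0.7],[0,0,0]],[[0,-0.65,-0.7],[0,0,0]],[[0,-0.65,-0.7],[0,0,0]]]'

```text
time_s: 2.15
tool_pos: [0.6235, 0.1232, 0.2783]
tool_rot: [73.4, 90.0, 163.0]
force: [0.7, 0.4, 0.0]
grip_width: 0.0869
```

```bash
python3 - <<'E'
from h import *
p,R,o=tool()
Rt=rot_down(np.radians(89.5)); print(go(p,Rt))
print(go([.73,-.007,.28],R)); print(o['qpos'])
E
```

```text
(array([0., 0., 0.]), array([ 0.0003,  0.    , -0.0002]), array([ 0.03,  0.01, -0.02]))
(array([-0.044, -2.69 , -3.233]), array([0., 0., 0.]), array([0., 0., 0.]))
[-30.56599677  15.87348664  21.43201394  81.19183718  -5.77668553
  84.03130172  80.25574729]
```

>>> drive_tool --increments '[[[0,-0.6,-0.7],[0,0,0]],[[0,-0.6,-0.7],[0,0,0]],[[0,-0.6,-0.7],[0,0,0]],[[0,-0.5,-0.6],[0,0,0]],[[0,-0.4,-0.5],[0,0,0]],[[0,0,0],[0,0,0]],[[0,0,0],[0,0,0]]]'

```text
time_s: 2.85
tool_pos: [0.7295, -0.0049, 0.2777]
tool_rot: [82.5, 89.9, 171.9]
force: [0.3, 0.5, 0.7]
grip_width: 0.0871
```

```bash
python3 - <<'E'
from h import *
c=snap('wrist','w1'); p,R,o=tool(); print(p, -c['R'].T@c['t'],o['joint_velocities'].round(2))
E
```

```text
[ 0.72934072 -0.00352435  0.27805604] [ 0.65988779 -0.00423452  0.43928406] [-1.1  -0.91 -0.71  0.2  -0.07 -0.05  0.11]
```

View pics/w1.png

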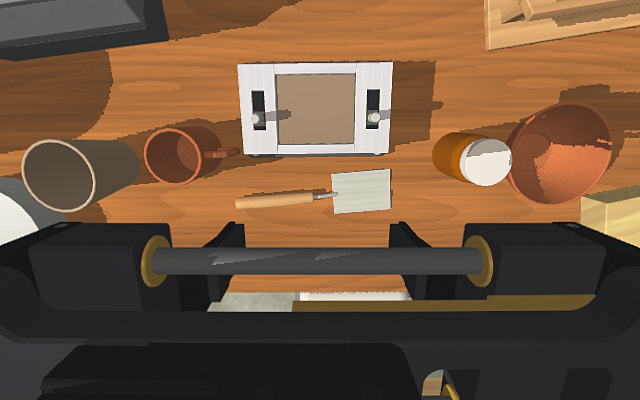

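The mould lies at (238..393, 62..155), with dowel tips near (258,119) and (374,117). I'll fit the rim edges and dowel tips.

```bash
python3 - <<'E'
from h import *
c=load('w1'); f=c['frame']; 
z=cv2.resize(f[50:170,225:405],None,fx=4,fy=4,interpolation=cv2.INTER_CUBIC)[:,:,::-1]; cv2.imwrite('pics/z6.png',z)
hsv=cv2.cvtColor(f,cv2.COLOR_RGB2HSV); m=((hsv[...,1]<45)&(hsv[...,2]>140)).astype(np.uint8)
m[:50]=0;m[160:]=0;m[:,:225]=0;m[:,405:]=0
n,l,st,ce=cv2.connectedComponentsWithStats(m);k=1+np.argmax(st[1:,4]);print(st[k])
cs,_=cv2.findContours((l==k).astype(np.uint8),cv2.RETR_EXTERNAL,cv2.CHAIN_APPROX_NONE)
q=max(cs,key=len).reshape(-1,2).astype(float)
P=onz(c,q,.06)[:,:2]
r=cv2.minAreaRect(P.astype(np.float32));print(r); print(cv2.boxPoints(r))
E
```

```text
[ 238   62  155   93 7136]
((0.6493229269981384, -0.0055413320660591125), (0.11159778386354446, 0.189167782664299), 0.024032533168792725)
[[ 0.59348434  0.08901915]
 [ 0.59356374 -0.10014862]
 [ 0.7051615  -0.10010181]
 [ 0.7050821   0.08906595]]
```

View pics/z6.png

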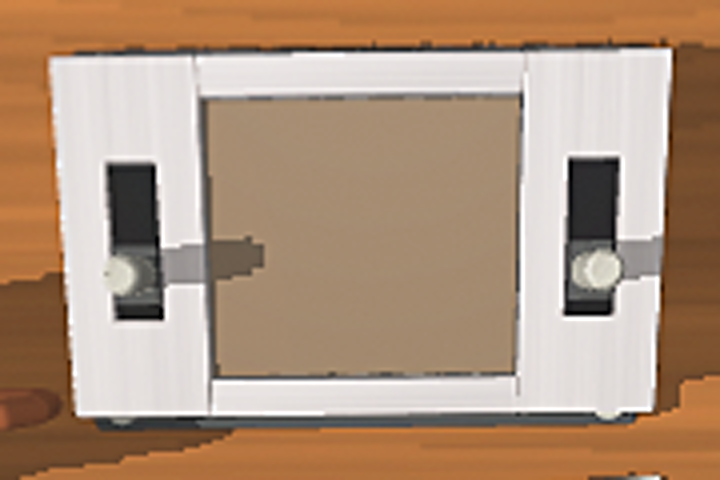

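```bash
python3 - <<'E'
from h import *
c=load('w1')
def zt(x0,y0,f,pts): return [((x+.5)/f-.5+x0,(y+.5)/f-.5+y0) for x,y in pts]
d=onz(c,zt(225,50,4,[(120,274),(604,269)]),.086);print(d, d.mean(0), np.degrees(np.arctan2(d[0,0]-d[1,0],-(d[0,1]-d[1,1]))),np.linalg.norm(d[0]-d[1]))
r=onz(c,zt(225,50,4,[(49,57),(671,49),(655,413),(77,416)]),.06);print(r,r.mean(0))
for a,b in((0,1),(1,2),(2,3),(3,0)): print(np.linalg.norm(r[a]-r[b]),np.degrees(np.arctan2(*(r[b]-r[a])[1::-1])))
E
```

```text
[[ 0.65836844 -0.07716516  0.086     ]
 [ 0.65816799  0.06593583  0.086     ]] [ 0.65826822 -0.00561466  0.086     ] 0.08025989846705536 0.14310113520942422
[[ 0.59415512 -0.10022679  0.06      ]
 [ 0.59349765  0.08878701  0.06      ]
 [ 0.70372314  0.08975691  0.06      ]
 [ 0.70305713 -0.09942501  0.06      ]] [ 0.64860826 -0.00527697  0.06      ]
0.18901494359707474 90.1992973686409
0.11022976052042638 0.5041482399030258
0.18918309912145348 -90.20170726923583
0.10890496807441517 -179.57817452834044
```

```bash
cat >> h.py <<'E'
def Rlid(yaw,tilt=np.radians(30)):
    # lid frame: x upslope, y, z out
    return Ro.from_euler('zy',[yaw,-tilt]).as_matrix() if False else Ro.from_euler('z',yaw).as_matrix()@Ro.from_euler('y',-tilt).as_matrix()
def Rtool_for(Rl):
    # tool z = lid y, tool x=-lid z, tool y = -lid x
    return np.c_[-Rl[:,2],-Rl[:,0],Rl[:,1]]
E
python3 - <<'E'
from h import *
p,R,o=tool()
Rl=Rlid(np.radians(7.7));print(Rl); Rt=Rtool_for(Rl); print(np.linalg.det(Rt),go(p,Rt))
tgt=np.array([.471,.338,.07])+Rl@[.07,0,.2]; print(tgt, go(tgt,Rt,p,Rt))
E
```

```text
[[ 0.85821663 -0.13398619 -0.4954916 ]
 [ 0.11603544  0.9909832  -0.06699309]
 [ 0.5         0.          0.8660254 ]]
1.0000000000000002 (array([0., 0., 0.]), array([-0.0664, -0.0172, -0.25  ]), array([ -7.97,  -2.07, -30.  ]))
[0.43197684 0.33272386 0.27820508] (array([-3.124,  5.403,  9.326]), array([0., 0., 0.]), array([0., 0., 0.]))
```

>>> drive_tool --increments '[[[0,0,0],[-0.0133,-0.0034,-0.05]],[[0,0,0],[-0.0133,-0.0034,-0.05]],[[0,0,0],[-0.0133,-0.0034,-0.05]],[[0,0,0],[-0.0133,-0.0034,-0.05]],[[0,0,0],[-0.0133,-0.0034,-0.05]],[[-0.2,0.35,0.6],[0,0,0]],[[-0.25,0.45,0.75],[0,0,0]],[[-0.25,0.45,0.75],[0,0,0]],[[-0.25,0.45,0.75],[0,0,0]],[[-0.25,0.45,0.75],[0,0,0]]]'

```text
time_s: 3.9
tool_pos: [0.6106, 0.1279, 0.2774]
tool_rot: [-90.1, 59.9, 7.8]
force: [-0.4, 0.5, -0.3]
grip_width: 0.087
```

>>> drive_tool --increments '[[[-0.25,0.45,0.75],[0,0,0]],[[-0.25,0.45,0.75],[0,0,0]],[[-0.25,0.45,0.75],[0,0,0]],[[-0.25,0.45,0.75],[0,0,0]],[[-0.25,0.45,0.75],[0,0,0]],[[-0.25,0.45,0.75],[0,0,0]],[[-0.25,0.45,0.75],[0,0,0]],[[-0.12,0.2,0.4],[0,0,0]],[[0,0,0],[0,0,0]],[[0,0,0],[0,0,0]]]'

```text
time_s: 4.9
tool_pos: [0.43, 0.3288, 0.2743]
tool_rot: [-90.2, 59.9, 7.6]
force: [0.7, -0.3, -0.3]
grip_width: 0.087
```

```bash
python3 - <<'E'
from h import *
c=snap('wrist','w2'); p,R,o=tool(); print(p, -c['R'].T@c['t'],o['qpos'].round(2))
E
```

```text
[0.43064695 0.32788311 0.27423603] [0.28954548 0.30984233 0.3789166 ] [-39.17 -13.36 -13.19 115.65  21.3   57.22  36.67]
```

View pics/w2.png

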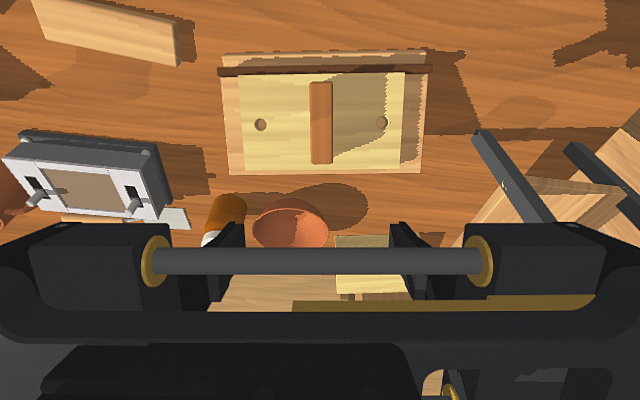

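```bash
python3 - <<'E'
import cv2
a=cv2.imread('pics/w2.png')
cv2.imwrite('pics/z7.png',cv2.resize(a[45:180,215:435],None,fx=3.5,fy=3.5,interpolation=cv2.INTER_CUBIC))
E
```

```text
(no output)
```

View pics/z7.png

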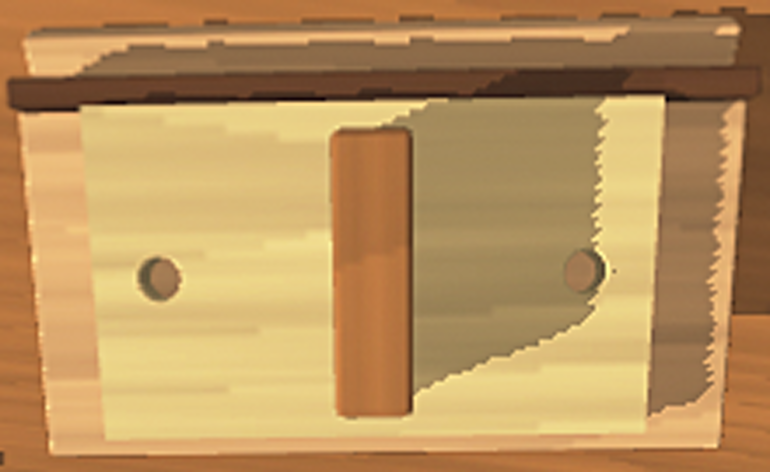

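```bash
python3 - <<'E'
from h import *
t=load('top0');s=load('side0');w=load('w2')
def zt(x0,y0,f,pts): return [((x+.5)/f-.5+x0,(y+.5)/f-.5+y0) for x,y in pts]
W=zt(215,45,3.5,[(645,430),(105,438),(665,97),(82,106),(159,278)])
T=zt(155,195,7,[(160,215),(565,170),(212,428),(603,378),(537,281)])
print(tri(w,W,t,T).round(4))
print('hole ws',tri(w,zt(215,45,3.5,[(159,278)]),s,zt(230,120,4,[(178,180)])),'ts',tri(t,[T[4]],s,zt(230,120,4,[(178,180)])))
# rays on plane tilted 30 with yaw psi, plate plane z offset solved from hole spacing
h=zt(215,45,3.5,[(159,278),(584,271)])
for psi in (6.5,7.0,7.5,8):
  n=Rlid(np.radians(psi))[:,2]
  lo,hi=.3,.5
  from scipy.optimize import brentq
  def f(dz):
    P=onplane(w,h,np.array([.47,.338,dz]),n);return np.linalg.norm(P[0]-P[1])-.144
  dz=brentq(f,0.0,.15);P=onplane(w,h,np.array([.47,.338,dz]),n);m=P.mean(0);dd=P[1]-P[0]
  print(psi,P.round(4).tolist(),m.round(4),'yaw',np.degrees(np.arctan2(-dd[0],dd[1])),'dz',dd[2])
E
```

```text
[[0.5051 0.4417 0.0977 0.0034]
 [0.531  0.2514 0.1023 0.0018]
 [0.4063 0.4246 0.0517 0.0019]
 [0.4355 0.2383 0.0489 0.0016]
 [0.4801 0.2669 0.0754 0.0015]]
hole ws [[0.48073082 0.26803526 0.07707836 0.00222262]] ts [[0.48059537 0.26557324 0.07945403 0.00184045]]
6.5 [[0.479, 0.2679, 0.0779], [0.4581, 0.4104, 0.0752]] [0.4685 0.3391 0.0766] yaw 8.323086772036017 dz -0.002644478503801062
7.0 [[0.4792, 0.2679, 0.0776], [0.458, 0.4103, 0.0755]] [0.4686 0.3391 0.0765] yaw 8.451675217856346 dz -0.0021059874506678677
7.5 [[0.4793, 0.2678, 0.0773], [0.4579, 0.4102, 0.0757]] [0.4686 0.339  0.0765] yaw 8.580277474232847 dz -0.0015673395575162563
8 [[0.4795, 0.2678, 0.077], [0.4577, 0.4101, 0.076]] [0.4686 0.339  0.0765] yaw 8.70889000682324 dz -0.001028574911463076
```

```bash
python3 - <<'E'
from h import *
w=load('w2')
def zt(x0,y0,f,pts): return [((x+.5)/f-.5+x0,(y+.5)/f-.5+y0) for x,y in pts]
Rl=Rlid(np.radians(8.7)); pc=np.array([.469,.339,.076])
H=onplane(w,zt(215,45,3.5,[(332,130),(410,128),(411,416),(338,416)]),pc+.044*Rl[:,2],Rl[:,2]); 
print((Rl.T@(H-pc).T).T.round(4)); print('holes',(Rl.T@(onplane(w,zt(215,45,3.5,[(159,278),(584,271)]),pc,Rl[:,2])-pc).T).T.round(4))
p,R,o=tool();Rt=Rtool_for(Rl)
und=pc-.018*Rl[:,2]; g=und+.048*Rl[:,2]; tcp=g-.019*Rl[:,2]; print('tcp grasp',tcp)
print(go(p,Rt)); print(go(tcp+.06*Rl[:,2],Rt,p,Rt))
E
```

```text
[[-0.0412 -0.0111  0.044 ]
 [-0.0415  0.0113  0.044 ]
 [ 0.0416  0.0117  0.044 ]
 [ 0.0414 -0.0108  0.044 ]]
holes [[ 0.0002 -0.0722 -0.    ]
 [-0.0004  0.0721  0.    ]]
tcp grasp [0.46356328 0.33816807 0.08552628]
(array([0., 0., 0.]), array([-0.0071, -0.0052,  0.0006]), array([-0.85, -0.62,  0.07]))
(array([3.012, 1.621, 0.13 ]), array([0., 0., 0.]), array([0., 0., 0.]))
```

>>> drive_tool --increments '[[[0,0,0],[-0.0071,-0.0052,0]],[[0.5,0.3,0.02],[0,0,0]],[[0.5,0.3,0.02],[0,0,0]],[[0.5,0.3,0.03],[0,0,0]],[[0.5,0.3,0.03],[0,0,0]],[[0.5,0.2,0.03],[0,0,0]],[[0.5,0.2,0],[0,0,0]],[[0,0,0],[0,0,0]],[[0,0,0],[0,0,0]]]'

```text
time_s: 5.85
tool_pos: [0.435, 0.3336, 0.1383]
tool_rot: [-90.0, 60.0, 8.6]
force: [-0.0, -0.3, 0.4]
grip_width: 0.0872
```

```bash
python3 - <<'E'
from h import *
Rl=Rlid(np.radians(8.7));Rt=Rtool_for(Rl)
c=snap('wrist','w3');p,R,o=tool(); print(p,go([.4636,.3382,.0855],Rt),go([.4636,.3382,.0855],R),o['qpos'].round(1))
E
```

```text
[0.43529051 0.33432999 0.13931814] (array([ 1.522,  0.057, -0.012]), array([-0.0005,  0.0003,  0.0009]), array([-0.06,  0.04,  0.11])) (array([ 1.522,  0.057, -0.012]), array([0., 0., 0.]), array([0., 0., 0.])) [-38.   -5.5 -15.5 125.4  29.8  41.7  25.6]
```

View pics/w3.png

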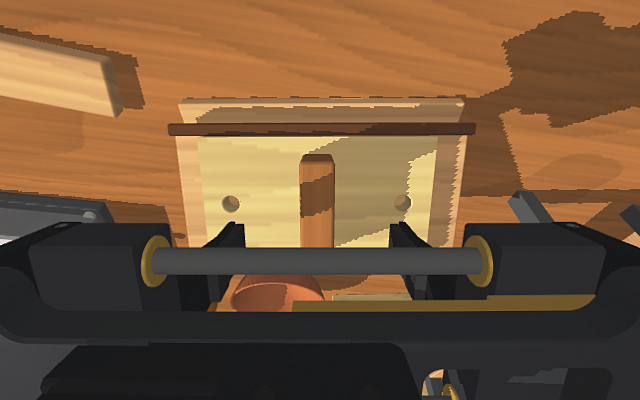

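The bar (column 317) is centred between the fingers (222 and 413). I'll move down and close.

>>> drive_tool --increments '[[[0.4,0.06,-0.01],[0,0,0]],[[0.4,0,0],[0,0,0]],[[0.4,0,0],[0,0,0]],[[0.3,0,0],[0,0,0]],[[0,0,0],[0,0,0]],[[0,0,0],[0,0,0]]]'

```text
time_s: 6.5
tool_pos: [0.4625, 0.3386, 0.0858]
tool_rot: [-89.9, 59.9, 8.8]
force: [0.4, 0.8, -0.3]
grip_width: 0.087
```

>>> drive_tool --increments '[[[0,0,0],[0,0,0]],[[0,0,0],[0,0,0]],[[0,0,0],[0,0,0]],[[0,0,0],[0,0,0]],[[0,0,0],[0,0,0]],[[0,0,0],[0,0,0]],[[0,0,0],[0,0,0]],[[0,0,0],[0,0,0]]]' --hand -1 --squeeze 40

```text
time_s: 7.3
tool_pos: [0.4622, 0.3383, 0.085]
tool_rot: [-90.0, 60.0, 8.7]
force: [0.2, -0.5, 0.4]
grip_width: 0.0307
```

```bash
python3 - <<'E'
from h import *
c=snap('wrist','w4');p,R,o=tool(); print(p,o['tool_rot'],o['grip_width'],o['force'],o['wrist_torque'])
E
```

```text
[0.46220318 0.33832795 0.08500947] [-89.96059552  59.95633583   8.74521561] 0.026802862416487695 [0.63151291 0.06700542 0.79840303] [-0.05699016  0.63444951 -0.03259083]
```

View pics/w4.png

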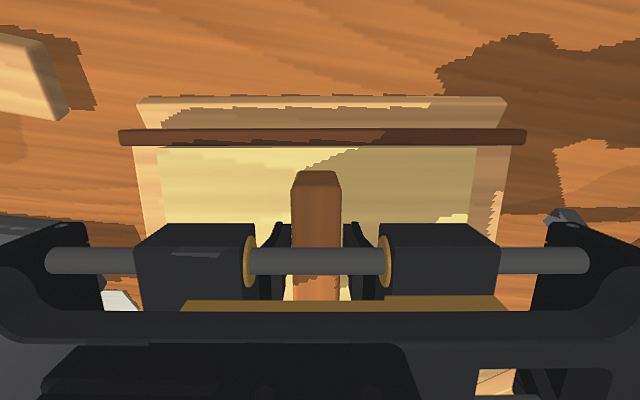

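Still closing (0.027 m). I'll wait a little longer.

>>> drive_tool --increments '[[[0,0,0],[0,0,0]],[[0,0,0],[0,0,0]],[[0,0,0],[0,0,0]],[[0,0,0],[0,0,0]]]'

```text
time_s: 7.75
tool_pos: [0.4621, 0.3382, 0.0849]
tool_rot: [-90.0, 60.0, 8.7]
force: [-0.5, 0.5, 0.5]
grip_width: 0.0239
```

>>> drive_tool --increments '[[[-0.1,0,0],[0,0,0]],[[-0.2,0,0],[0,0,0]],[[-0.3,0,0],[0,0,0]],[[-0.3,0,0],[0,0,0]],[[-0.3,0,0],[0,0,0]],[[-0.3,0,0],[0,0,0]],[[0,0,0],[0,0,0]]]' --squeeze 50

```text
time_s: 8.45
tool_pos: [0.4323, 0.3349, 0.1394]
tool_rot: [-89.7, 59.8, 9.0]
force: [0.3, 1.3, -4.0]
grip_width: 0.0234
```

```bash
python3 - <<'E'
from h import *
c=snap('side','s1');c=snap('wrist','w5');p,R,o=tool(); print(p,o['tool_rot'],o['grip_width'],o['force'],o['wrist_torque'],o['qpos'].round(1))
Rt=rot_down(np.radians(90.)); print(go(p,Rt))
E
```

```text
[0.43249849 0.33388972 0.13754746] [-89.90140018  59.9039378    8.80284718] 0.02392527967753424 [-0.58478778 -0.75245893 -4.81683642] [-0.19695522  1.15385647 -0.02040589] [-37.9  -5.7 -15.8 125.8  29.9  41.6  25.3]
(array([0., 0., 0.]), array([0.0709, 0.0195, 0.2503]), array([ 8.5 ,  2.34, 30.03]))
```

View pics/s1.png

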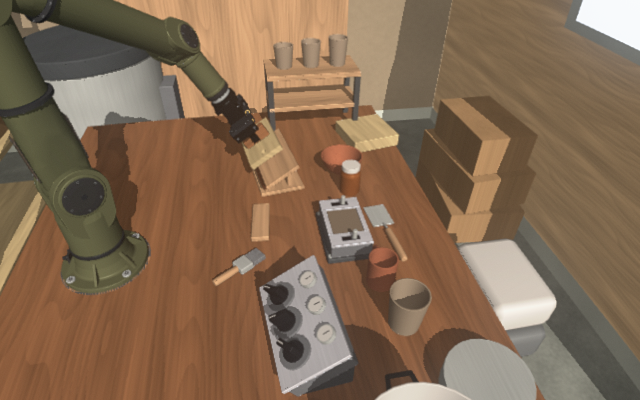

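View pics/w5.png

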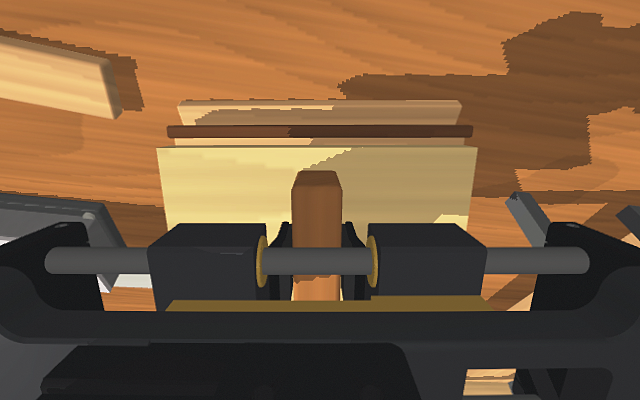

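```bash
python3 - <<'E'
from h import *
a=cv2.imread('pics/w5.png'); cv2.imwrite('pics/z8.png',cv2.resize(a[130:260,150:490],None,fx=2.3,fy=2.3,interpolation=cv2.INTER_CUBIC))
w=load('w5');p,R,o=tool()
def intool(uv,xt): # intersect with plane tool-x = xt
    P=onplane(w,uv,p+R[:,0]*xt,R[:,0]); return ((P-p)@R).round(4)
g=cv2.cvtColor(w['frame'],cv2.COLOR_RGB2GRAY).astype(float)
for col in (180,200,230,260,280,360,390,420,450): 
    pr=w['frame'][138:156,col].astype(int); print(col,[int(x.sum()) for x in pr])
E
```

```text
180 [478, 589, 576, 566, 567, 557, 575, 399, 285, 349, 613, 597, 595, 594, 590, 585, 580, 573]
200 [606, 583, 568, 558, 560, 559, 572, 381, 281, 357, 620, 601, 596, 594, 589, 585, 579, 571]
230 [608, 572, 559, 551, 551, 549, 574, 292, 281, 367, 631, 604, 600, 599, 600, 600, 604, 607]
260 [605, 560, 548, 545, 544, 543, 562, 287, 287, 386, 631, 606, 600, 602, 601, 604, 603, 604]
280 [598, 555, 542, 542, 542, 539, 555, 289, 286, 396, 633, 607, 601, 605, 603, 601, 602, 603]
360 [396, 368, 362, 361, 365, 382, 401, 314, 315, 382, 437, 432, 431, 427, 425, 426, 421, 416]
390 [396, 363, 360, 361, 366, 381, 402, 320, 314, 385, 441, 435, 430, 430, 426, 422, 419, 414]
420 [384, 366, 361, 360, 358, 362, 355, 329, 319, 383, 443, 437, 433, 429, 424, 420, 419, 412]
450 [367, 369, 356, 355, 360, 358, 352, 323, 324, 381, 441, 435, 430, 428, 426, 423, 418, 413]
```

View pics/z8.png

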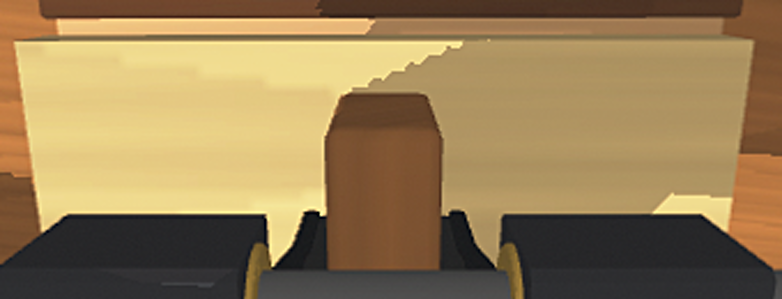

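```bash
python3 - <<'E'
from h import *
w=load('w5');p,R,o=tool()
def intool(uv,xt):
    P=onplane(w,uv,p+R[:,0]*xt,R[:,0]); return ((P-p)@R).round(4)
for xt in (.010,.011,.012): print(xt,intool([(155.8,147.2),(477.5,147.2),(260,147.2),(420,147.2)],xt))
print(intool([(291.5,190),(342,190)],-.033),'bar top near edge', intool([(317,189.5)],-.033))
E
```

```text
0.01 [[ 0.01    0.0533 -0.0945]
 [ 0.01    0.0533  0.0964]
 [ 0.01    0.0532 -0.0327]
 [ 0.01    0.0532  0.062 ]]
0.011 [[ 0.011   0.0532 -0.0951]
 [ 0.011   0.0532  0.0969]
 [ 0.011   0.0531 -0.0329]
 [ 0.011   0.0531  0.0624]]
0.012 [[ 0.012   0.0531 -0.0956]
 [ 0.012   0.0531  0.0975]
 [ 0.012   0.053  -0.033 ]
 [ 0.012   0.053   0.0627]]
[[-0.033   0.0378 -0.0109]
 [-0.033   0.0378  0.0124]] bar top near edge [[-0.033   0.038   0.0009]]
```

```bash
python3 - <<'E'
from h import *
p,R,o=tool();print(p,go(p+[0,0,.12],R)[0])
Rt=rot_down(np.radians(90.)); print(go(p,Rt)); print(go([.6565,-.0065,.24],Rt,p+[0,0,.12],Rt))
E
```

```text
[0.43249849 0.33388972 0.13754746] [-2.596 -1.504  0.003]
(array([0., 0., 0.]), array([0.0709, 0.0195, 0.2503]), array([ 8.5 ,  2.34, 30.03]))
(array([ 0.439, -5.6  , -8.51 ]), array([0., 0., 0.]), array([0., 0., 0.]))
```

>>> drive_tool --increments '[[[-0.3,-0.17,0],[0,0,0]],[[-0.5,-0.29,0],[0,0,0]],[[-0.6,-0.35,0],[0,0,0]],[[-0.6,-0.35,0],[0,0,0]],[[-0.6,-0.35,0],[0.01,0.003,0.035]],[[0,0,0],[0.0122,0.0033,0.043]],[[0,0,0],[0.0122,0.0033,0.043]],[[0,0,0],[0.0122,0.0033,0.043]],[[0,0,0],[0.0122,0.0033,0.043]],[[0,0,0],[0.0122,0.0033,0.043]]]'

```text
time_s: 9.55
tool_pos: [0.4334, 0.3335, 0.2569]
tool_rot: [115.5, 89.8, -154.6]
force: [1.0, 1.3, -5.0]
grip_width: 0.0238
```

>>> drive_tool --increments '[[[0,-0.2,-0.3],[0,0,0]],[[0,-0.3,-0.5],[0,0,0]],[[0,-0.4,-0.6],[0,0,0]],[[0,-0.4,-0.6],[0,0,0]],[[0,-0.4,-0.6],[0,0,0]],[[0,-0.4,-0.6],[0,0,0]],[[0,-0.4,-0.6],[0,0,0]],[[0,-0.4,-0.6],[0,0,0]],[[0,-0.4,-0.6],[0,0,0]],[[0,-0.4,-0.6],[0,0,0]]]'

```text
time_s: 10.55
tool_pos: [0.5811, 0.1073, 0.2569]
tool_rot: [-154.8, 89.8, -64.8]
force: [1.1, 0.2, -5.6]
grip_width: 0.0236
```

```bash
python3 - <<'E'
from h import *
p,R,o=tool();print(p,o['grip_width'],o['force'],o['qpos'].round(1))
Rt=rot_down(np.radians(90.)); print(go(p,Rt)); print(go([.6565,-.0065,.2],Rt,p,Rt))
E
```

```text
[0.58107724 0.10726798 0.25690826] 0.02357688381347825 [ 1.08309144  0.24602073 -5.57730057] [-19.3  10.2   7.   89.3  -1.1  80.5  77.8]
(array([0., 0., 0.]), array([-0.0002, -0.0012,  0.0006]), array([-0.02, -0.14,  0.07]))
(array([ 1.423, -1.886, -2.844]), array([0., 0., 0.]), array([0., 0., 0.]))
```

>>> drive_tool --increments '[[[0,-0.4,-0.6],[0,0,0]],[[0.2,-0.4,-0.6],[0,-0.0012,0.0006]],[[0.3,-0.4,-0.6],[0,0,0]],[[0.3,-0.35,-0.5],[0,0,0]],[[0.3,-0.25,-0.4],[0,0,0]],[[0.3,-0.1,-0.15],[0,0,0]],[[0,0,0],[0,0,0]],[[0,0,0],[0,0,0]],[[0,0,0],[0,0,0]]]'

```text
time_s: 11.45
tool_pos: [0.6565, -0.0025, 0.2021]
tool_rot: [2.3, 89.8, 92.4]
force: [-0.1, 0.1, -5.2]
grip_width: 0.0239
```

```bash
python3 - <<'E'
from h import *
w=snap('wrist','w6');t=snap('top','t6');s=snap('side','s6')
p,R,o=tool();print(p,o['tool_rot'],o['grip_width'],o['force'],o['wrist_torque'],o['joint_velocities'].round(1))
Rt=rot_down(np.radians(90.)); print(go([.6565,-.0065,.2],Rt))
for n,c,b in(('z9',t,(150,220,270,365)),('z10',s,(130,270,290,430)),('z11',w,(100,250,120,500))):
    f=c['frame'][b[0]:b[1],b[2]:b[3],::-1]; k=min(780/f.shape[1],580/f.shape[0]); cv2.imwrite(f'pics/{n}.png',cv2.resize(f,None,fx=k,fy=k,interpolation=cv2.INTER_CUBIC)); print(n,k)
E
```

```text
[ 0.65670692 -0.00321676  0.20220479] [-4.85219524 89.86028136 85.2059962 ] 0.023942229023038584 [-0.16312352  0.04442803 -4.28961945] [ 0.0205795  -0.01519082  0.008924  ] [0.2 0.2 0.2 0.  0.  0.1 0.1]
(array([ 0.055,  0.005, -0.082]), array([0.0005, 0.0012, 0.0001]), array([0.06, 0.14, 0.01]))
z9 8.210526315789474
z10 4.142857142857143
z11 2.0526315789473686
```

View pics/z9.png

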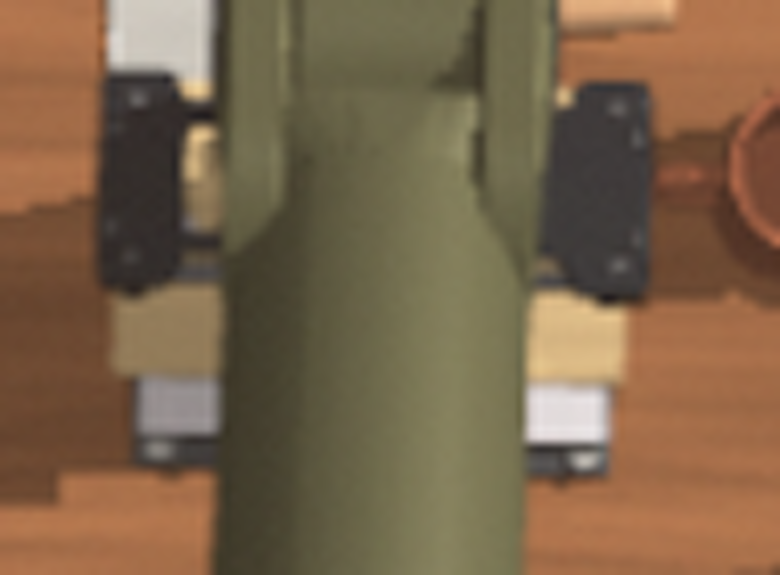

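View pics/z10.png

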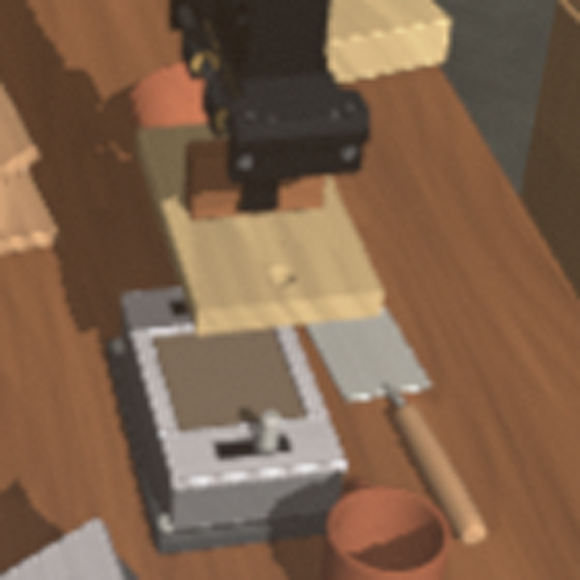

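View pics/z11.png

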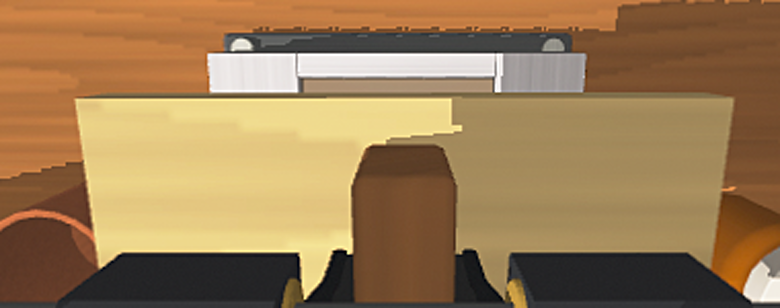

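```bash
python3 - <<'E'
from h import *
s=load('s6');k=4.142857;w=load('w6');p,R,o=tool();print(p)
def z(x,y): return ((x+.5)/k-.5+290,(y+.5)/k-.5+130)
print('hole side',onz(s,[z(285,275)],p[2]-.011+.0003),'expect',p+R@[0.011,-.0018,-.072])
print('dowel',onz(s,[z(269,420)],.086))
# lid corners near (-y): top surf
print('corners',onz(s,[z(200,302),z(384,292)],p[2]-.011))
E
```

```text
[ 0.65670692 -0.00321676  0.20220479]
hole side [[ 0.66190635 -0.07241057  0.19150479]] expect [ 0.6585823  -0.07518796  0.19103024]
dowel [[ 0.65695509 -0.08193545  0.086     ]]
corners [[ 0.60782888 -0.08877649  0.19120479]
 [ 0.71475902 -0.09667415  0.19120479]]
```

```bash
python3 - <<'E'
import cv2
a=cv2.imread('pics/s6.png'); cv2.imwrite('pics/z12.png',cv2.resize(a[160:255,315:390],None,fx=8,fy=6.2,interpolation=cv2.INTER_CUBIC))
E
```

```text
(no output)
```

View pics/z12.png

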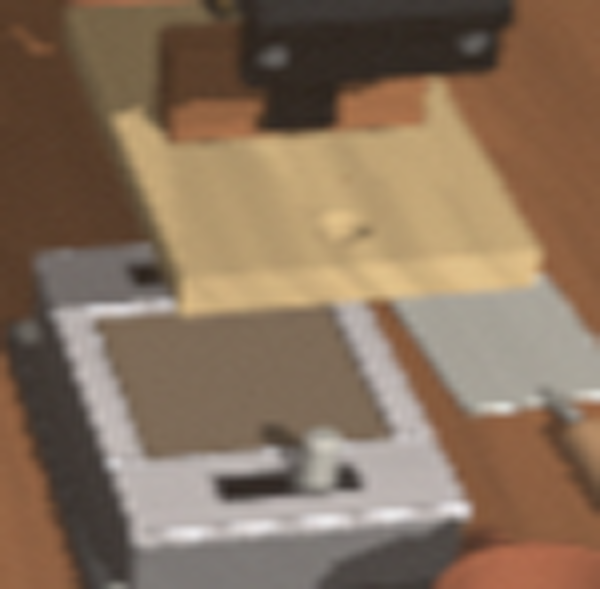

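```bash
python3 - <<'E'
from h import *
s=load('s6')
def z(x,y): return ((x+.5)/8-.5+315,(y+.5)/6.2-.5+160)
print(onz(s,[z(182,276),z(543,250),z(343,227)],.191)); print(onz(s,[z(184,313),z(543,280)],.173));print(onz(s,[z(323,438)],.086),onz(s,[z(135,545),z(470,507)],.06))
E
```

```text
[[ 0.60530691 -0.09413312  0.191     ]
 [ 0.71537859 -0.09573153  0.191     ]
 [ 0.65957775 -0.0721508   0.191     ]]
[[ 0.60648417 -0.09470458  0.173     ]
 [ 0.7183708  -0.09237696  0.173     ]]
[[ 0.65862283 -0.07924407  0.086     ]] [[ 0.59279639 -0.1052901   0.06      ]
 [ 0.70390552 -0.10102749  0.06      ]]
```

>>> drive_tool --increments '[[[0.2,0.012,-0.08],[0,0.0012,0]],[[0.3,0,0],[0,0,0]],[[0.4,0,0],[0,0,0]],[[0.4,0,0],[0,0,0]],[[0.3,0,0],[0,0,0]],[[0.2,0,0],[0,0,0]],[[0.1,0,0],[0,0,0]],[[0,0,0],[0,0,0]],[[0,0,0],[0,0,0]],[[0,0,0],[0,0,0]]]'

```text
time_s: 12.6
tool_pos: [0.6565, -0.0075, 0.1261]
tool_rot: [-141.6, 90.0, -51.7]
force: [0.9, 0.0, -4.7]
grip_width: 0.0235
```

```bash
python3 - <<'E'
from h import *
s=snap('side','s7');a=s['frame'][:,:,::-1]
cv2.imwrite('pics/z13.png',cv2.resize(a[175:270,315:390],None,fx=8,fy=6.2,interpolation=cv2.INTER_CUBIC))
p,R,o=tool();print(p,o['tool_rot'],o['force'],o['joint_velocities'].round(1))
Rt=rot_down(np.radians(90.)); print(go([.6562,-.0065,.118],Rt))
E
```

```text
[ 0.65643279 -0.00753078  0.12606001] [-161.75701132   89.97798268  -71.7937338 ] [ 0.5941997  -0.1711247  -4.50232349] [ 0.  -0.  -0.1  0.2 -0.   0.   0.1]
(array([0.201, 0.006, 0.026]), array([-0.0003, -0.0002,  0.0001]), array([-0.04, -0.02,  0.01]))
```

View pics/z13.png

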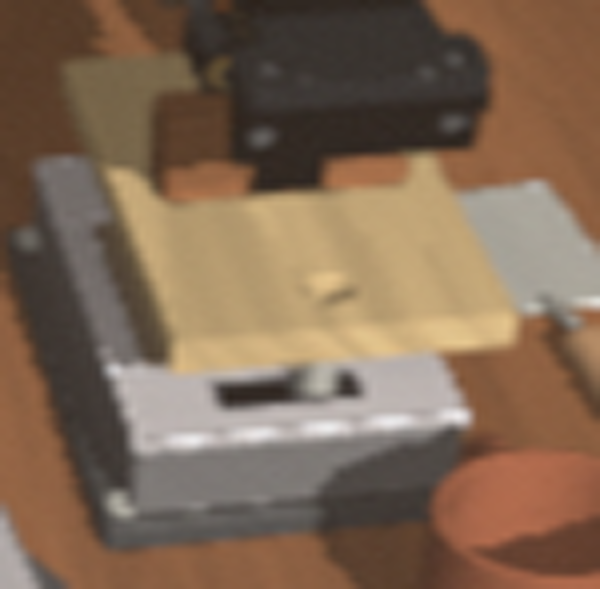

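```bash
python3 - <<'E'
from h import *
s=load('s7');t0=load('side0')
def z(x,y): return ((x+.5)/8-.5+315,(y+.5)/6.2-.5+175)
print(onz(s,[z(332,287),z(172,338),z(519,314)],.115)); print(onz(s,[z(178,370),z(520,345)],.097))
cv2.imwrite('pics/z14.png',cv2.resize(t0['frame'][175:270,315:390,::-1],None,fx=8,fy=6.2,interpolation=cv2.INTER_CUBIC))
E
```

```text
[[ 0.66036262 -0.07614139  0.115     ]
 [ 0.60423343 -0.09813776  0.115     ]
 [ 0.71426888 -0.10165422  0.115     ]]
[[ 0.60684051 -0.09794795  0.097     ]
 [ 0.7167347  -0.10091821  0.097     ]]
```

View pics/z14.png

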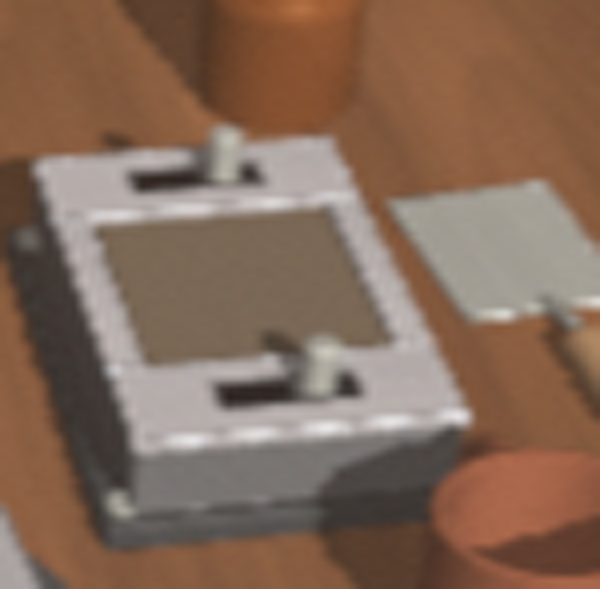

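>>> drive_tool --increments '[[[0.05,0.01,0.026],[0,0,0]],[[0.05,0,0],[0,0,0]],[[0.05,0,0],[0,0,0]],[[0.05,0,0],[0,0,0]],[[0,0,0],[0,0,0]],[[0,0,0],[0,0,0]],[[0,0,0],[0,0,0]]]'

```text
time_s: 13.35
tool_pos: [0.6556, -0.0065, 0.1172]
tool_rot: [111.4, 89.9, -158.7]
force: [0.3, 0.9, -5.1]
grip_width: 0.0236
```

>>> drive_tool --increments '[[[0.025,0,0],[0,0,0]],[[0.025,0,0],[0,0,0]],[[0.025,0,0],[0,0,0]],[[0,0,0],[0,0,0]],[[0,0,0],[0,0,0]]]'

```text
time_s: 13.85
tool_pos: [0.6554, -0.0065, 0.1141]
tool_rot: [108.2, 89.9, -161.8]
force: [1.3, -0.3, -5.0]
grip_width: 0.0234
```

>>> drive_tool --increments '[[[0.025,0,0],[0,0,0]],[[0.025,0,0],[0,0,0]],[[0,0,0],[0,0,0]]]'

```text
time_s: 14.15
tool_pos: [0.6555, -0.0065, 0.1121]
tool_rot: [110.9, 89.9, -159.1]
force: [0.1, -0.1, -4.9]
grip_width: 0.024
```

>>> drive_tool --increments '[[[0.025,0,0],[0,0,0]],[[0.025,0,0],[0,0,0]],[[0,0,0],[0,0,0]]]'

```text
time_s: 14.45
tool_pos: [0.6557, -0.0063, 0.1101]
tool_rot: [107.0, 89.9, -163.1]
force: [1.8, 0.2, -5.2]
grip_width: 0.0233
```

>>> drive_tool --increments '[[[0.025,0,0],[0,0,0]],[[0.025,0,0],[0,0,0]],[[0,0,0],[0,0,0]]]'

```text
time_s: 14.75
tool_pos: [0.6557, -0.0064, 0.1082]
tool_rot: [110.4, 89.9, -159.6]
force: [1.0, 0.4, -4.7]
grip_width: 0.0238
```

```bash
python3 - <<'E'
from h import *
s=snap('side','s8');a=s['frame'][:,:,::-1]
cv2.imwrite('pics/z15.png',cv2.resize(a[175:270,315:390],None,fx=8,fy=6.2,interpolation=cv2.INTER_CUBIC))
p,R,o=tool();print(p,o['force'],o['wrist_torque'],R[:,0])
E
```

```text
[ 0.6557043 -0.0063588  0.1081554] [ 0.8054424   1.04130854 -5.8591325 ] [ 0.10940507 -0.39174297 -0.00842227] [-8.82732879e-04 -3.17810067e-04 -9.99999560e-01]
```

View pics/z15.png

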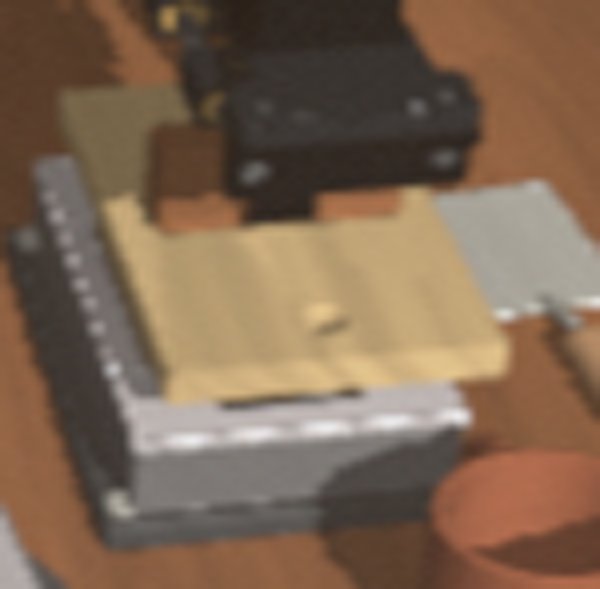

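No vertical force with the underside about 7 mm below the tips, so the dowels are in the holes. I'll continue down.

>>> drive_tool --increments '[[[0.03,0,0],[0,0,0]],[[0.04,0,0],[0,0,0]],[[0.04,0,0],[0,0,0]],[[0.03,0,0],[0,0,0]],[[0,0,0],[0,0,0]]]'

```text
time_s: 15.3
tool_pos: [0.6557, -0.0063, 0.1024]
tool_rot: [109.4, 89.9, -160.6]
force: [3.0, 0.6, -5.2]
grip_width: 0.0238
```

```bash
python3 - <<'E'
from h import *
p,R,o=tool();print(p,o['force'],o['wrist_torque'],R[:,0])
E
```

```text
[ 0.65569778 -0.00633502  0.10243117] [ 3.04245671  0.57433173 -5.18752783] [ 0.24738007 -0.56941211  0.07555713] [-9.20439404e-04 -3.23385315e-04 -9.99999524e-01]
```

>>> drive_tool --increments '[[[0.03,-0.01,0],[0,0,0]],[[0.04,0,0],[0,0,0]],[[0.04,0,0],[0,0,0]],[[0.03,0,0],[0,0,0]],[[0,0,0],[0,0,0]]]'

```text
time_s: 15.8
tool_pos: [0.6559, -0.0065, 0.0967]
tool_rot: [108.1, 89.9, -162.0]
force: [2.0, 0.4, -5.3]
grip_width: 0.0233
```

>>> drive_tool --increments '[[[0.03,-0.005,0],[0,0,0]],[[0.03,0,0],[0,0,0]],[[0.02,0,0],[0,0,0]],[[0,0,0],[0,0,0]]]'

```text
time_s: 16.2
tool_pos: [0.6559, -0.0065, 0.0935]
tool_rot: [105.5, 89.9, -164.5]
force: [1.4, 1.3, -5.5]
grip_width: 0.0234
```

>>> drive_tool --increments '[[[0.025,0,0],[0,0,0]],[[0.025,0,0],[0,0,0]],[[0,0,0],[0,0,0]]]'

```text
time_s: 16.5
tool_pos: [0.6559, -0.0065, 0.0915]
tool_rot: [106.5, 89.9, -163.5]
force: [1.8, 1.4, -4.6]
grip_width: 0.024
```

>>> drive_tool --increments '[[[0.02,0,0],[0,0,0]],[[0.02,0,0],[0,0,0]],[[0,0,0],[0,0,0]]]'

```text
time_s: 16.8
tool_pos: [0.656, -0.0065, 0.09]
tool_rot: [108.0, 89.9, -162.1]
force: [1.1, 0.9, -5.2]
grip_width: 0.024
```

>>> drive_tool --increments '[[[0.015,0,0],[0,0,0]],[[0.015,0,0],[0,0,0]],[[0,0,0],[0,0,0]]]'

```text
time_s: 17.1
tool_pos: [0.656, -0.0065, 0.0888]
tool_rot: [107.9, 89.9, -162.2]
force: [0.8, 0.7, -5.1]
grip_width: 0.0237
```

>>> drive_tool --increments '[[[0.015,0,0],[0,0,0]],[[0,0,0],[0,0,0]]]'

```text
time_s: 17.3
tool_pos: [0.656, -0.0066, 0.0883]
tool_rot: [109.4, 89.9, -160.7]
force: [0.6, 0.3, -5.4]
grip_width: 0.0236
```

>>> drive_tool --increments '[[[0.015,0,0],[0,0,0]],[[0,0,0],[0,0,0]]]'

```text
time_s: 17.5
tool_pos: [0.6559, -0.0066, 0.0876]
tool_rot: [106.9, 89.9, -163.1]
force: [0.3, 1.2, -5.0]
grip_width: 0.0234
```

>>> drive_tool --increments '[[[0.015,0,0],[0,0,0]],[[0,0,0],[0,0,0]]]'

```text
time_s: 17.7
tool_pos: [0.656, -0.0066, 0.0874]
tool_rot: [108.1, 89.9, -161.9]
force: [-1.5, 0.5, -3.7]
grip_width: 0.0234
```

>>> drive_tool --increments '[[[0.015,0,0],[0,0,0]],[[0,0,0],[0,0,0]],[[0,0,0],[0,0,0]]]'

```text
time_s: 18.0
tool_pos: [0.656, -0.0065, 0.0874]
tool_rot: [104.3, 89.9, -165.7]
force: [-4.1, 1.4, 4.5]
grip_width: 0.0236
```

```bash
python3 - <<'E'
from h import *
s=snap('side','s9');a=s['frame'][:,:,::-1]
cv2.imwrite('pics/z16.png',cv2.resize(a[175:270,315:390],None,fx=8,fy=6.2,interpolation=cv2.INTER_CUBIC))
p,R,o=tool();print(p,o['force'],o['wrist_torque'],R[:,0])
E
```

```text
[ 0.65596087 -0.00653838  0.08734791] [-4.51198961  1.12550592  5.3038665 ] [0.06779586 0.87819835 0.02387733] [-1.39035964e-03 -3.60954941e-04 -9.99998968e-01]
```

View pics/z16.png

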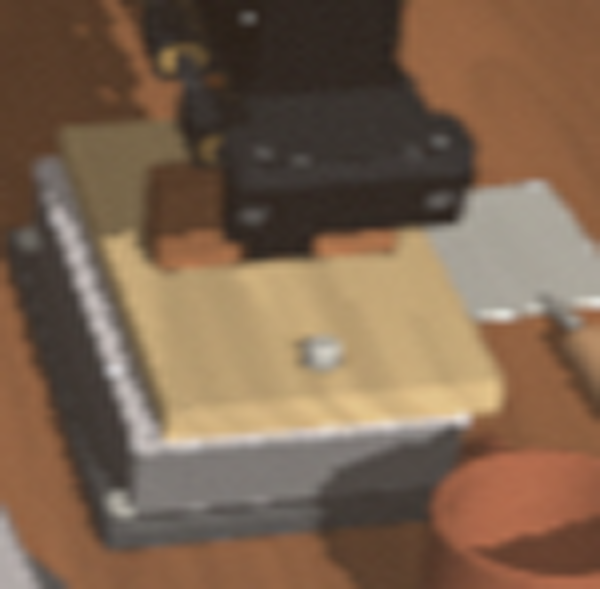

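The near dowel stands through its hole, the lid lies flat on the rim, and the net downward contact is about 10 N. I'll let go.

>>> drive_tool --increments '[[[0,0,0],[0,0,0]],[[0,0,0],[0,0,0]],[[0,0,0],[0,0,0]],[[0,0,0],[0,0,0]],[[0,0,0],[0,0,0]],[[0,0,0],[0,0,0]],[[0,0,0],[0,0,0]],[[0,0,0],[0,0,0]]]' --hand 1

```text
time_s: 18.85
tool_pos: [0.6561, -0.0065, 0.0866]
tool_rot: [110.5, 89.9, -159.5]
force: [1.0, 0.2, 0.1]
grip_width: 0.0793
```

>>> drive_tool --increments '[[[-0.1,0,0],[0,0,0]],[[-0.3,0,0],[0,0,0]],[[-0.5,0,0],[0,0,0]],[[-0.6,0,0],[0,0,0]],[[-0.6,0,0],[0,0,0]],[[-0.6,0,0],[0,0,0]],[[-0.6,0,0],[0,0,0]],[[-0.6,0,0],[0,0,0]]]'

```text
time_s: 19.65
tool_pos: [0.6564, -0.0065, 0.245]
tool_rot: [-169.6, 90.0, -79.7]
force: [-0.2, 0.5, 0.2]
grip_width: 0.0868
```

```bash
python3 - <<'E'
from h import *
s=snap('side','s10');w=snap('wrist','w10')
p,R,o=tool();print(p,o['force'],o['grip_width'],o['qpos'].round(1))
E
```

```text
[ 0.6584538  -0.00661049  0.24820351] [0.56716857 0.88049051 1.28106019] 0.08686123221652221 [-10.6  18.5  11.5  80.5  -3.7  81.   90.8]
```

View pics/s10.png

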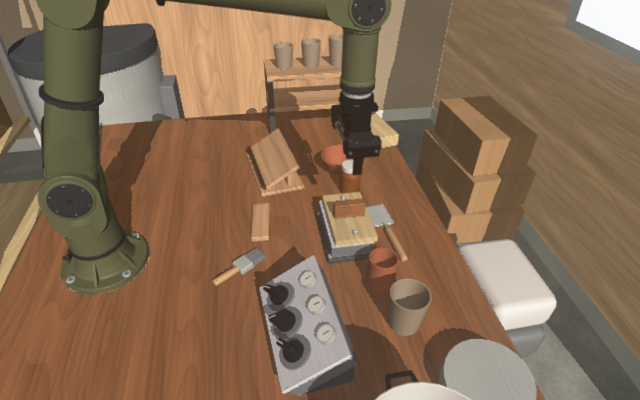

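View pics/w10.png

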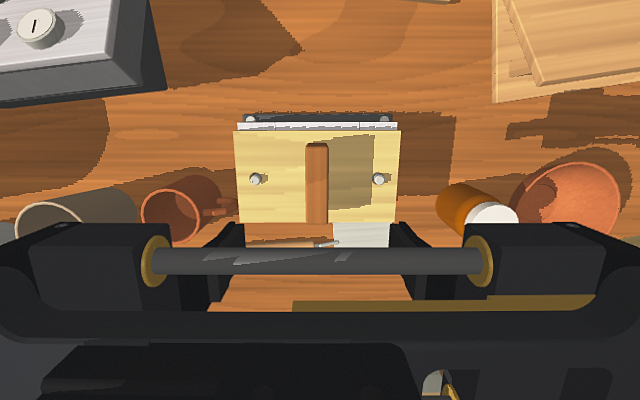

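The lid lies home with both dowels through, seen at (255,180) and (378,180), and the fingers are clear of it. Next, the console.

```bash
python3 - <<'E'
from h import *
p,R,o=tool()
Rl=Rlid(np.radians(5.3)); Rt=Rtool_for(Rl); print(go(p,Rt))
tgt=np.array([.46,-.33,.085])+Rl@[.07,0,.18]; print(tgt, go(tgt,Rt,p,Rt))
E
```

```text
(array([0., 0., 0.]), array([-0.0434, -0.0118, -0.2464]), array([ -5.21,  -1.42, -29.57]))
[ 0.43074738 -0.33271368  0.27588457] (array([-3.81 ,  5.215, -7.592]), array([0., 0., 0.]), array([0., 0., 0.]))
```

>>> drive_tool --increments '[[[0,0,0],[-0.0087,-0.0024,-0.0493]],[[0,0,0],[-0.0087,-0.0024,-0.0493]],[[0,0,0],[-0.0087,-0.0024,-0.0493]],[[0,0,0],[-0.0087,-0.0024,-0.0493]],[[0,0,0],[-0.0087,-0.0024,-0.0493]],[[-0.2,0.25,-0.35],[0,0,0]],[[-0.3,0.4,-0.6],[0,0,0]],[[-0.3,0.4,-0.6],[0,0,0]],[[-0.3,0.4,-0.6],[0,0,0]],[[-0.3,0.4,-0.6],[0,0,0]]]' --hand -0.08

```text
time_s: 20.75
tool_pos: [0.5737, -0.1254, 0.2548]
tool_rot: [-89.9, 60.5, 5.4]
force: [-0.6, -0.6, -0.6]
grip_width: 0.0399
```

>>> drive_tool --increments '[[[-0.3,0.4,-0.6],[0,0,0]],[[-0.3,0.4,-0.6],[0,0,0]],[[-0.3,0.45,-0.6],[0,0,0]],[[-0.3,0.45,-0.6],[0,0,0]],[[-0.3,0.45,-0.6],[0,0,0]],[[-0.3,0.45,-0.6],[0,0,0]],[[-0.3,0.4,-0.6],[0,0,0]],[[-0.3,0.4,-0.6],[0,0,0]],[[0,0,0],[0,0,0]],[[0,0,0],[0,0,0]]]'

```text
time_s: 21.75
tool_pos: [0.4273, -0.3314, 0.2712]
tool_rot: [-89.8, 60.4, 5.4]
force: [-0.2, 0.9, -0.1]
grip_width: 0.0402
```

```bash
python3 - <<'E'
from h import *
c=snap('wrist','w11'); p,R,o=tool(); print(p,o['tool_rot'], -c['R'].T@c['t'],o['qpos'].round(2),o['grip_width'])
E
```

```text
[ 0.42784199 -0.33030148  0.27094496] [-89.82913183  60.4797779    5.49956146] [ 0.28720447 -0.34429832  0.37709569] [  4.3  -14.8   40.38 113.71 -15.1   59.27 146.31] 0.04008247899995004
```

View pics/w11.png

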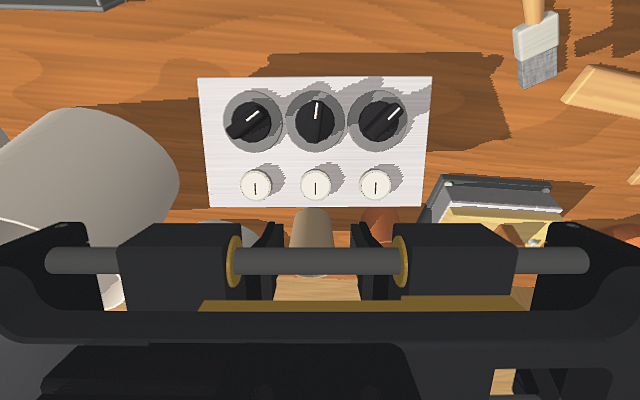

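```bash
python3 - <<'E'
import cv2
a=cv2.imread('pics/w11.png'); cv2.imwrite('pics/z17.png',cv2.resize(a[70:215,190:440],None,fx=3.1,fy=3.1,interpolation=cv2.INTER_CUBIC))
g=cv2.resize(a[80:160,275:360],None,fx=7,fy=7,interpolation=cv2.INTER_CUBIC); cv2.imwrite('pics/z18.png',cv2.convertScaleAbs(g,alpha=3,beta=0))
E
```

```text
(no output)
```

View pics/z17.png

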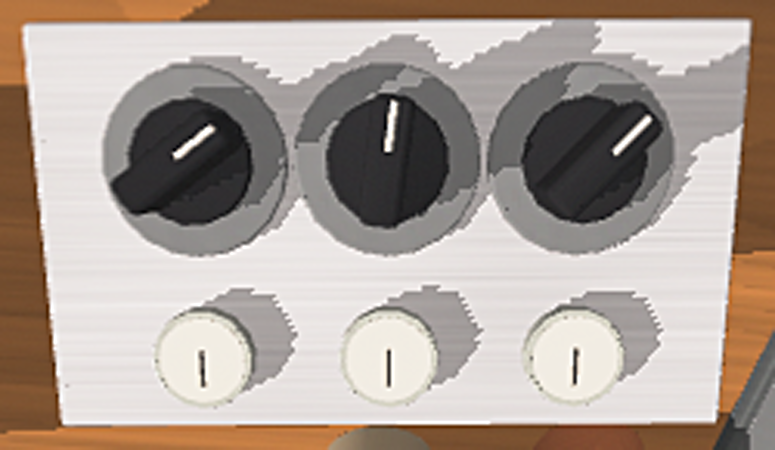

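View pics/z18.png

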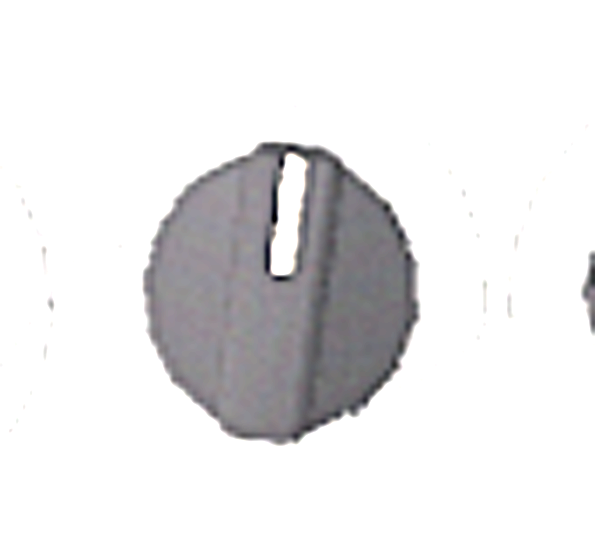

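```bash
python3 - <<'E'
from h import *
t=load('top0');s=load('side0');w=load('w11')
def zt(x0,y0,f,pts): return [((x+.5)/f-.5+x0,(y+.5)/f-.5+y0) for x,y in pts]
W=zt(190,70,3.1,[(715,424),(62,425),(22,25),(750,18)])
T=zt(360,200,7,[(100,145),(660,105),(642,388),(103,432)])
C=tri(w,W,t,T);print(C.round(4)); C=C[:,:3];pc=C.mean(0);print('centre',pc)
yv=(C[0]+C[3]-C[1]-C[2]);xv=C[0]+C[1]-C[2]-C[3];print('yaw',np.degrees(np.arctan2(-yv[0],yv[1])),'slope',np.degrees(np.arctan2(xv[2],np.hypot(*xv[:2]))),'len',np.linalg.norm(xv)/2,np.linalg.norm(yv)/2)
for psi in (5,5.3,5.6):
  Rl=Rlid(np.radians(psi));n=Rl[:,2]
  L=lambda P:((P-pc)@Rl).round(4)
  print(psi,'corners',L(onplane(w,W,pc,n)).tolist())
  B=onplane(w,zt(275,80,7,[(286,152),(261,437)]),pc+.044*n,n);print('bar top ends',L(B).tolist(),L(B).mean(0))
  print('dial rings centre',L(onplane(w,zt(190,70,3.1,[(194,159),(389,159),(582,158)]),pc,n)).tolist())
  print('gauges top',L(onplane(w,zt(190,70,3.1,[(203,356),(389,356),(575,354)]),pc+.01*n,n)).tolist())
E
```

```text
[[ 5.338e-01 -1.929e-01  1.331e-01  1.300e-03]
 [ 5.580e-01 -4.512e-01  1.324e-01  5.000e-04]
 [ 4.283e-01 -4.637e-01  5.990e-02  1.000e-03]
 [ 4.026e-01 -2.062e-01  5.950e-02  6.000e-04]]
centre [ 0.48068372 -0.32851521  0.09624243]
yaw 5.512702258836669 slope 29.111849681354343 len 0.15005322292479506 0.25912810568123856
5 corners [[0.0741, 0.1308, -0.0], [0.075, -0.1285, 0.0], [-0.0736, -0.1298, -0.0], [-0.0769, 0.1296, -0.0]]
bar top ends [[-0.0462, 0.0012, 0.044], [-0.0069, -0.0023, 0.044]] [-0.02655 -0.00055  0.044  ]
dial rings centre [[-0.0273, -0.0708, -0.0], [-0.0275, 0.001, -0.0], [-0.0282, 0.0721, -0.0]]
gauges top [[0.0447, -0.069, 0.01], [0.0445, 0.0011, 0.01], [0.0436, 0.0713, 0.01]]
5.3 corners [[0.0745, 0.1304, -0.0], [0.0745, -0.129, -0.0], [-0.0742, -0.1296, 0.0], [-0.0763, 0.1298, -0.0]]
bar top ends [[-0.0462, 0.0015, 0.044], [-0.0069, -0.0022, 0.044]] [-0.02655 -0.00035  0.044  ]
dial rings centre [[-0.0277, -0.0707, -0.0], [-0.0275, 0.0011, -0.0], [-0.0278, 0.0722, -0.0]]
gauges top [[0.0444, -0.0692, 0.01], [0.0445, 0.0009, 0.01], [0.0439, 0.0711, 0.01]]
5.6 corners [[0.075, 0.1299, -0.0], [0.074, -0.1295, -0.0], [-0.0749, -0.1294, -0.0], [-0.0757, 0.13, -0.0]]
bar top ends [[-0.0462, 0.0019, 0.044], [-0.0069, -0.002, 0.044]] [-2.655e-02 -5.000e-05  4.400e-02]
dial rings centre [[-0.028, -0.0707, -0.0], [-0.0275, 0.0012, -0.0], [-0.0275, 0.0723, -0.0]]
gauges top [[0.0441, -0.0695, 0.01], [0.0445, 0.0008, 0.01], [0.0441, 0.0709, 0.01]]
```

```bash
cat >> h.py <<'E'
PC=np.array([.48068,-.32852,.09624]);RP=Rlid(np.radians(5.55));KN=PC+RP@[-.027,.0003,0]
def RK(a): return Rtool_for(RP@Ro.from_euler('z',-a).as_matrix())
E
python3 - <<'E'
from h import *
p,R,o=tool();Rt=RK(np.radians(5.7)); print(go(p,Rt)); t1=KN+.09*RP[:,2];t2=KN+.021*RP[:,2];print(t1,t2,go(t1,Rt,p,Rt)[0],go(t2,Rt,t1,Rt)[0])
E
```

```text
(array([0., 0., 0.]), array([ 0.0457, -0.0004, -0.004 ]), array([ 5.49, -0.05, -0.48]))
[ 0.41258887 -0.33483499  0.16068229] [ 0.44692714 -0.33149835  0.10092653] [ 2.192  1.7   -0.246] [ 1.725 -0.     0.   ]
```

>>> drive_tool --increments '[[[0,0,0],[0.0457,0,-0.004]],[[0.3,0.2,-0.04],[0,0,0]],[[0.4,0.3,-0.05],[0,0,0]],[[0.4,0.3,-0.05],[0,0,0]],[[0.4,0.3,-0.05],[0,0,0]],[[0.4,0.3,-0.05],[0,0,0]],[[0.3,0.3,0],[0,0,0]],[[0,0,0],[0,0,0]],[[0,0,0],[0,0,0]]]'

```text
time_s: 22.7
tool_pos: [0.4131, -0.3344, 0.1602]
tool_rot: [-84.5, 60.0, 5.5]
force: [0.4, 0.2, 0.1]
grip_width: 0.0403
```

```bash
python3 - <<'E'
from h import *
c=snap('wrist','w12');p,R,o=tool();Rt=RK(np.radians(5.7)); t2=KN+.021*RP[:,2];print(p,go(t2,Rt),o['qpos'].round(1)); print('tool in panel/knob',((p-KN)@RP).round(4))
E
```

```text
[ 0.41342356 -0.33503124  0.16102687] (array([1.722, 0.023, 0.007]), array([ 0.001 , -0.0007,  0.0003]), array([ 0.12, -0.09,  0.03])) [ -1.5 -10.5  51.4 123.2 -22.2  48.1 153.4]
tool in panel/knob [ 0.0009 -0.0003  0.0899]
```

View pics/w12.png

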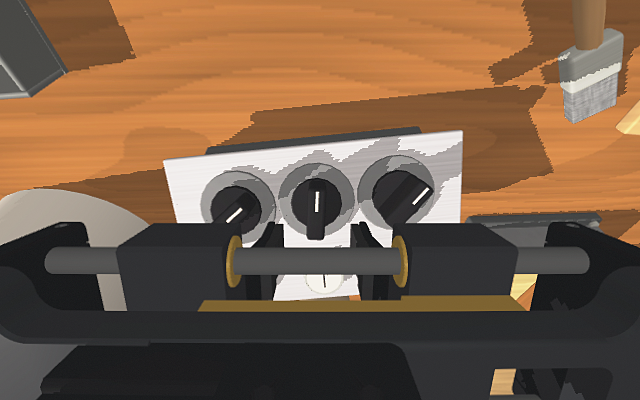

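Joint 7 is at 153.4°, almost at its limit of 154.2°. I'll flip the grasp by half a turn about the tool axis, after a small test turn to confirm the direction.

>>> drive_tool --increments '[[[-0.2,0,0],[0.03,0,0]],[[0,0,0],[0.03,0,0]],[[0,0,0],[0,0,0]]]'

```text
time_s: 23.05
tool_pos: [0.4094, -0.3363, 0.1689]
tool_rot: [-77.5, 59.9, 5.2]
force: [-0.3, -0.6, -1.1]
grip_width: 0.0398
```

```bash
python3 - <<'E'
from h import *
p,R,o=tool();print(p,o['tool_rot'],o['qpos'].round(1))
E
```

```text
[ 0.40942102 -0.33632987  0.16888126] [-77.47423876  59.90783525   5.20329275] [  0.5 -11.3  49.6 122.9 -21.5  49.  145.6]
```

>>> drive_tool --increments '[[[0,0,0],[0.07,0,0]],[[0,0,0],[0.07,0,0]],[[0,0,0],[0.07,0,0]],[[0,0,0],[0.07,0,0]],[[0,0,0],[0.07,0,0]],[[0,0,0],[0.07,0,0]],[[0,0,0],[0.07,0,0]],[[0,0,0],[0.07,0,0]],[[0,0,0],[0.07,0,0]],[[0,0,0],[0.07,0,0]]]'

```text
time_s: 24.05
tool_pos: [0.4091, -0.336, 0.1681]
tool_rot: [6.9, 60.0, 5.3]
force: [-0.2, 0.1, -0.5]
grip_width: 0.0399
```

>>> drive_tool --increments '[[[0,0,0],[0.07,0,0]],[[0,0,0],[0.07,0,0]],[[0,0,0],[0.07,0,0]],[[0,0,0],[0.07,0,0]],[[0,0,0],[0.07,0,0]],[[0,0,0],[0.07,0,0]],[[0,0,0],[0.07,0,0]],[[0,0,0],[0.07,0,0]],[[0,0,0],[0.07,0,0]],[[0,0,0],[0.07,0,0]]]'

```text
time_s: 25.05
tool_pos: [0.4092, -0.336, 0.1681]
tool_rot: [90.9, 60.0, 5.3]
force: [-0.3, -0.4, 0.3]
grip_width: 0.0399
```

```bash
cat >> h.py <<'E'
FL=np.diag([1.,-1,-1])
E
python3 - <<'E'
from h import *
p,R,o=tool();Rt=RK(np.radians(5.7))@FL;t1=KN+.09*RP[:,2];print(p,o['tool_rot'],o['qpos'].round(1),go(p,Rt),go(t1,Rt,p,Rt)[0]); print('tool in knob',((p-KN)@RP).round(4))
E
```

```text
[ 0.40917029 -0.33595683  0.16806294] [90.85349961 59.97659153  5.29187874] [ 20.4  -7.5  31.7 122.5 -27.8  50.5 -17.7] (array([0., 0., 0.]), array([ 0.0385,  0.0011, -0.0003]), array([ 4.62,  0.13, -0.03])) [ 0.204 -0.018 -0.018]
tool in knob [ 0.0006 -0.0008  0.0981]
```

>>> drive_tool --increments '[[[0,-0.018,-0.018],[0.0385,0.001,0]],[[0.3,0,0],[0,0,0]],[[0.3,0,0],[0,0,0]],[[0,0,0],[0,0,0]],[[0,0,0],[0,0,0]]]'

```text
time_s: 25.55
tool_pos: [0.4199, -0.3335, 0.1454]
tool_rot: [95.6, 60.1, 5.7]
force: [0.5, 0.1, 0.1]
grip_width: 0.0397
```

```bash
python3 - <<'E'
from h import *
c=snap('wrist','w13');c=snap('side','s13');p,R,o=tool();Rt=RK(np.radians(5.7))@FL;t2=KN+.021*RP[:,2];print(go(t2,Rt),o['qpos'].round(1)); print('tool in knob',((p-KN)@RP).round(4))
cv2.imwrite('pics/z19.png',cv2.resize(c['frame'][200:400,220:380,::-1],None,fx=2.9,fy=2.9,interpolation=cv2.INTER_CUBIC))
E
```

```text
(array([ 1.322e+00,  1.700e-02, -1.000e-03]), array([ 0.0019, -0.0001,  0.    ]), array([ 0.22, -0.01,  0.  ])) [ 19.9  -4.8  31.7 123.2 -30.8  48.2 -19.8]
tool in knob [-0.0007  0.      0.0739]
```

View pics/w13.png

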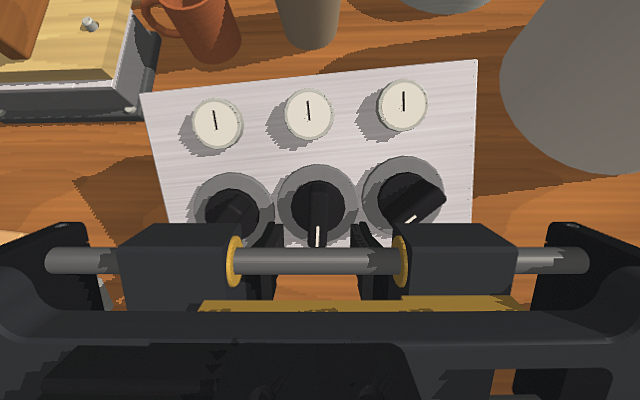

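View pics/z19.png

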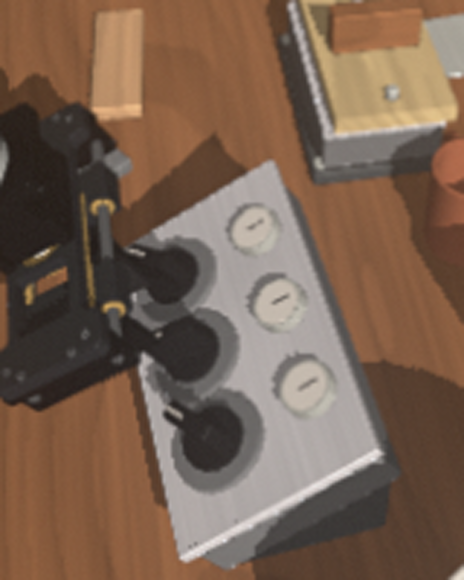

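The bar (column 318) is centred between the fingers (275 and 360), and both neighbouring knobs are clear. I'll descend.

>>> drive_tool --increments '[[[0.3,0.017,0],[0.0019,0,0]],[[0.3,0,0],[0,0,0]],[[0.25,0,0],[0,0,0]],[[0.2,0,0],[0,0,0]],[[0,0,0],[0,0,0]]]'

```text
time_s: 26.15
tool_pos: [0.4413, -0.3309, 0.1086]
tool_rot: [96.0, 60.1, 5.8]
force: [0.8, 0.5, -0.2]
grip_width: 0.04
```

>>> drive_tool --increments '[[[0.1,0,0],[0,0,0]],[[0.1,0,0],[0,0,0]],[[0,0,0],[0,0,0]],[[0,0,0],[0,0,0]]]'

```text
time_s: 26.55
tool_pos: [0.4454, -0.3317, 0.1036]
tool_rot: [95.8, 60.0, 5.6]
force: [0.4, 0.4, 0.6]
grip_width: 0.0398
```

```bash
python3 - <<'E'
from h import *
p,R,o=tool();Rt=RK(np.radians(5.7))@FL;t2=KN+.021*RP[:,2];print(go(t2,Rt),o['qpos'].round(1),o['force']); print('tool in knob',((p-KN)@RP).round(4))
E
```

```text
(array([ 0.076, -0.001, -0.002]), array([-0.0005, -0.    , -0.0001]), array([-0.06, -0.01, -0.02])) [ 18.7   1.1  31.5 124.  -37.8  43.6 -14.7] [0.41250369 0.40488691 0.5698592 ]
tool in knob [ 0.     -0.0001  0.0241]
```

>>> drive_tool --increments '[[[0,0,0],[0,0,0]],[[0,0,0],[0,0,0]],[[0,0,0],[0,0,0]],[[0,0,0],[0,0,0]],[[0,0,0],[0,0,0]],[[0,0,0],[0,0,0]]]' --hand -1 --squeeze 35

```text
time_s: 27.15
tool_pos: [0.4455, -0.3319, 0.1036]
tool_rot: [95.7, 60.0, 5.5]
force: [-0.9, -1.7, 0.0]
grip_width: 0.0141
```

>>> drive_tool --increments '[[[0,0,0],[0.01,0,0]],[[0,0,0],[0.02,0,0]],[[0,0,0],[0.03,0,0]],[[0,0,0],[0,0,0]]]'

```text
time_s: 27.55
tool_pos: [0.4455, -0.3318, 0.1036]
tool_rot: [103.0, 60.0, 5.5]
force: [-0.3, -0.7, 0.9]
grip_width: 0.0137
```

```bash
python3 - <<'E'
from h import *
p,R,o=tool();print(go(p,R@FL@np.eye(3))[2],o['qpos'].round(1),o['force'],o['wrist_torque'],o['grip_width']); print('tool in knob',((p-KN)@RP).round(4)); Rr=RK(0)@FL; print(Ro.from_matrix(Rr.T@R).as_rotvec(degrees=True).round(2))
E
```

```text
[180.   0.   0.] [ 18.6   1.1  31.6 124.  -37.8  43.6 -22. ] [-0.30384446 -0.6937555   0.92758195] [-0.23743478  0.76053586 -0.17396556] 0.01368666607129837
tool in knob [ 0.     -0.0002  0.0241]
[ 1.302e+01 -1.000e-02  2.000e-02]
```

>>> drive_tool --increments '[[[0,0,0],[0.045,0,0]],[[0,0,0],[0.045,0,0]],[[0,0,0],[0.045,0,0]],[[0,0,0],[0.045,0,0]],[[0,0,0],[0.045,0,0]],[[0,0,0],[0.045,0,0]],[[0,0,0],[0.045,0,0]],[[0,0,0],[0.045,0,0]],[[0,0,0],[0.045,0,0]],[[0,0,0],[0.03,0,0]]]'

```text
time_s: 28.55
tool_pos: [0.4455, -0.3317, 0.1036]
tool_rot: [155.3, 60.0, 5.6]
force: [0.3, -1.4, 0.0]
grip_width: 0.014
```

```bash
cat > st.py <<'E'
from h import *
p,R,o=tool();print(o['qpos'].round(1),o['force'].round(2),o['wrist_torque'].round(3),'about axis',(R.T@o['wrist_torque']).round(3),o['grip_width']); print('tool in knob',((p-KN)@RP).round(4)); Rr=RK(0)@FL; print(Ro.from_matrix(Rr.T@R).as_rotvec(degrees=True).round(2))
E
python3 st.py
```

```text
[ 17.9   1.1  32.3 124.1 -37.8  43.6 -74.2] [ 0.3  -1.42  0.04] [-0.193  0.666  0.004] about axis [-0.067 -0.664 -0.187] 0.01400223493685905
tool in knob [ 0.0001 -0.0001  0.024 ]
[6.527e+01 1.000e-02 2.000e-02]
```

>>> drive_tool --increments '[[[0,0,0],[0.02,0,0]],[[0,0,0],[0.02,0,0]],[[0,0,0],[0,0,0]],[[0,0,0],[0,0,0]]]'

```text
time_s: 28.95
tool_pos: [0.4455, -0.3317, 0.1036]
tool_rot: [159.8, 60.0, 5.6]
force: [-0.8, 0.1, 1.3]
grip_width: 0.0135
```

```bash
python3 st.py
```

```text
[ 17.9   1.1  32.3 124.  -37.8  43.6 -78.8] [-0.8   0.12  1.28] [-0.457  0.747  0.436] about axis [-0.569 -0.778 -0.166] 0.013539373075882571
tool in knob [ 0.0001 -0.      0.0241]
[6.979e+01 1.000e-02 0.000e+00]
```

The axis torque rose from 0.07 to 0.57 N m at 69.8°, so the knob is at its stop (68.75°). I'll open part way and retreat along the axis.

>>> drive_tool --increments '[[[0,0,0],[0,0,0]],[[0,0,0],[0,0,0]],[[0,0,0],[0,0,0]],[[0,0,0],[0,0,0]],[[0,0,0],[0,0,0]]]' --hand -0.1

```text
time_s: 29.45
tool_pos: [0.4454, -0.3315, 0.1034]
tool_rot: [160.0, 60.0, 5.6]
force: [-0.3, -0.3, -0.8]
grip_width: 0.0378
```

>>> drive_tool --increments '[[[-0.2,0,0],[0,0,0]],[[-0.3,0,0],[0,0,0]],[[-0.4,0,0],[0,0,0]],[[-0.4,0,0],[0,0,0]],[[-0.4,0,0],[0,0,0]],[[-0.4,0,0],[0,0,0]],[[-0.4,0,0],[0,0,0]],[[0,0,0],[0,0,0]],[[0,0,0],[0,0,0]]]'

```text
time_s: 30.35
tool_pos: [0.3956, -0.3366, 0.1904]
tool_rot: [159.9, 59.9, 5.5]
force: [-0.1, 0.1, -0.4]
grip_width: 0.0391
```

```bash
python3 - <<'E'
from h import *
c=snap('wrist','w14');s=snap('side','s14');t=snap('top','t14');p,R,o=tool();print(o['qpos'].round(1),o['force'],o['grip_width'],((p-KN)@RP).round(4))
cv2.imwrite('pics/z20.png',np.hstack([cv2.resize(s['frame'][130:400,210:450,::-1],None,fx=2.2,fy=2.2,interpolation=cv2.INTER_CUBIC)]))
E
```

```text
[ 20.5 -10.1  32.2 121.7 -25.1  53.3 -88.6] [-0.12503132  0.52190556 -0.05177028] 0.03878449621813278 [-0.0005  0.0007  0.1231]
```

View pics/w14.png

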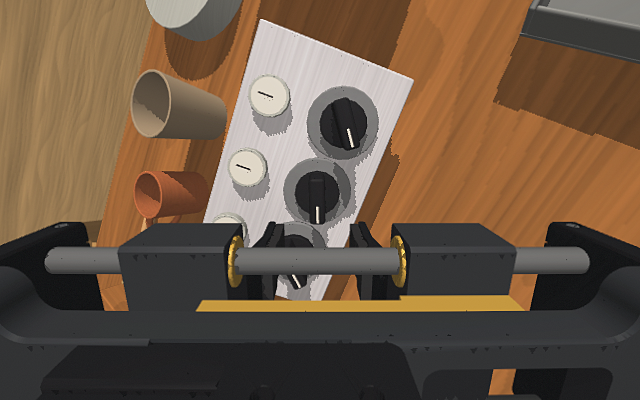

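View pics/z20.png

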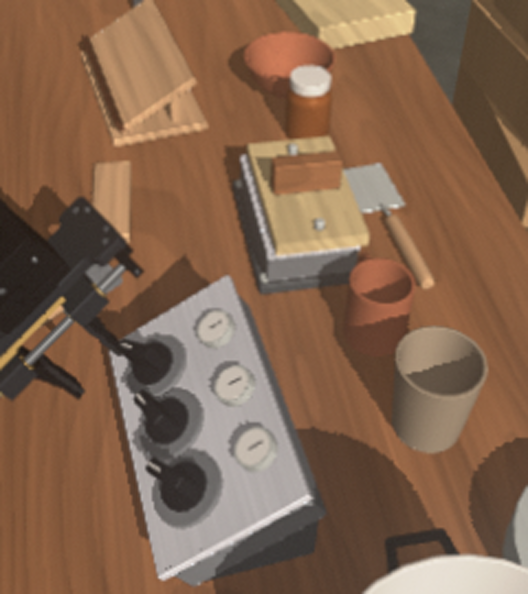

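View pics/t14.png

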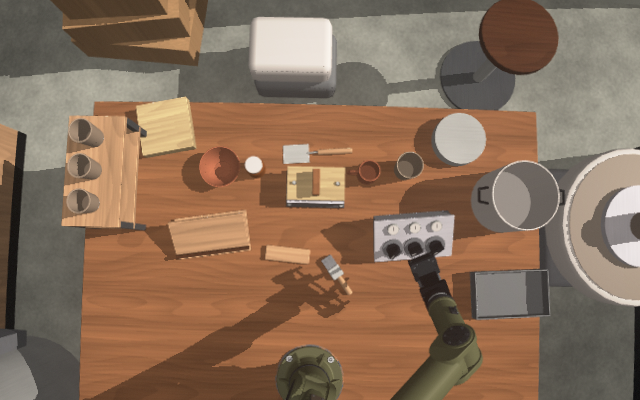

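The middle knob's mark (317,190–220) is vertical in the wrist frame. That frame is turned 69.8° from the panel, so the knob is at its stop. The lid lies flat with both dowels showing, the bystanders are where they were, and the arm is clear. I'll hand in.

```bash
python3 - <<'E'
from h import *
a=load('top0')['frame'];b=load('t14')['frame']
for n,(x,y,X,Y) in dict(batten=(262,242,314,268),brush=(318,250,334,270),bowl=(196,145,242,188),jar=(243,153,265,177),spat=(280,140,355,166),mug=(356,158,382,184),pot=(395,150,426,182)).items(): print(n,np.abs(a[y:Y,x:X].astype(int)-b[y:Y,x:X]).mean().round(2))
env.sign_off()
E
```

```text
batten 3.74
brush 3.22
bowl 3.11
jar 4.06
spat 4.28
mug 2.93
pot 3.12
the job is handed in; nothing more can be done
```

The lid is home on the mould and the middle knob is turned clockwise to its stop. I handed the job in at about 30.5 s of the 72 s allowed; no verdict is reported.

- **Lid:** I took it off the rack by its handle bar and lowered it level over both dowels. I felt no vertical resistance until it touched the rim, with side force of 3 N or less on the way down. I held it against the rim with about 10 N of net contact force, then let go. The later pictures show it flat, with both dowels through.
- **Knob:** I gripped the middle bar and turned it until the tool stood at about 69.8°. The torque there rose from 0.07 to 0.57 N m; the stop is at 68.75°. The last wrist picture shows the bar still aligned with the tool. The fingers stayed clear of both side knobs in the pictures.
- **Bystanders:** In the before and after top views none has visibly moved. The arm ended about 12 cm off the panel with no force on it.

**Problems on the way:**
- **Camera disagreement:** The cameras disagreed by 2–3 mm on the lid's position along y. I relied on the lid being centred in the grip and felt for the fit.
- **Joint limit:** My first approach to the knob brought joint 7 to within 1° of its limit. I backed off and turned the grasp half round before going in.

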